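# Re-pin the hand lever of a small bench stamping press

## Task

Set the loose hand lever back on the small bench press, its eye down between the bracket's two cheeks with the holes in line and its arm lying along the press over the round anvil. Pin it there with the wooden-knobbed hinge pin from the wooden block, pushed from either side, through cheek, eye and cheek until its knob is fully home against the bracket; the knob is buried in the block, so draw the pin out by its tip, lay it down (the little V rest is there for that) and take it again by the knob. Let go of everything and leave the dish, the steel block and the hammer where they are.

Things in the scene. Friction and masses are not known exactly. Their poses are not given: they have to be found in the camera images.
- bracket: Bench press fixed to the table (rigid): dark steel base 165 long (x -120 to +45), 48 wide, 12 thick; at its +x end two upright steel cheeks, each 48 long in x, 12 thick, z 28 to 78, inner faces at y +-12, outer at y +-24. Slot floor z 28. Bores 11.8 mm across along y through both cheeks at x 0, z 50. Origin: underside, below the bores' centre; the lever's arm goes towards -x; z up.
- pivot (a point): Centre of the bracket's bores, midway between the cheeks, 50 above the table; axes as the bracket's (y along the bores). Flared lips on cheeks and backstop widen the slot's mouth to about 38, up to z 88 above the table. A backstop wall closes the slot at x +23.5. A round anvil boss 28 across at x -92 has its top at slot-floor height (28 above the table): the lever lies level on floor and boss.
- lever: Loose hand lever standing on its long bottom edge, 200 to 340 g: aluminium eye 44 (x) by 44 (z), 20 thick (y), with a bore 11.8 across along y; then a bar 20 thick, 24 high from x -22 to -110; then a round wooden grip 26 across to x -178. All lowest edges at z 0. Origin: bottom edge, below the bore's centre; x from grip to eye, z up. Centre of mass near x -50.
- lever_eye (a point): Centre of the lever's bore, 22 above its bottom edge. With the eye's front edge against the bracket's backstop it is 1.5 mm past the bracket's bores; the pin's tapered nose draws it in from up to 3 mm off.
- pin: Loose hinge pin, 38 to 66 g: steel shank 10 across, 66 long, its last 8 mm tapering to a 5 mm nose; at the other end a light-wood knob 18 across, 36 long. Origin: on the axis at the shoulder between shank and knob; x along the pin, tip at x -66, knob's end at x +36 (may be rolled about x). Centre of mass near x -26. Starts level in the wooden block, axis 40 above the table.
- pin_tip (a point): The end of the pin's tapered nose, on its axis; at the start the outer 33 mm of the tip sticks out of the wooden block.
- store: Fixed wooden block that keeps the pin: 80 (x) by 78 (y) by 56 high, a slot along x open at the top: 14 wide from its -x face to x -8 (shank), 22 wide on to x +30 (knob), closed behind. No room for fingers beside the knob. The pin's shoulder is at x -7, its tip sticks out towards -x; it lifts straight up. Origin: centre of the underside, z up.
- rest: Fixed V rest: foot 60 by 60 by 8 with a steel 90-degree V trough 28 long in x, 37 wide at its mouth, vertex z 35, upper edges z 53. Origin: centre of the underside; x along the trough, z up. The pin lies steady with the trough under x -9 to -37 of the pin; tip and knob then both stick out.
- rest_v (a point): Middle of the trough at the height of the pin's axis when it lies there, 42 above the table.
- dish: Bystander: white ceramic bowl, 84 across, 45 high, loose; origin under its centre.
- block: Bystander: bare steel bench block, 65 by 65 by 20, loose; origin under its centre.
- hammer: Bystander: small hammer, 220 long, lying on the table, loose; x along the handle towards the head.
Mind the look-alikes: they are no part of the job. Of the things that look like the pin, the smallest one is meant.

How it is judged:
By the outcome, as a careful person would: the job done as asked, in the order asked, and still so for the second after the job is handed in, with the robot touching nothing.
It also fails if it takes over 67 s, if anything falls off the work surface, if the arm or the gripper's body presses on something with over 40 N, if the wrist force passes 120 N, or if a joint passes its speed limit or range.

## Robot

A 6-joint arm with a two-finger parallel gripper is mounted at the origin on the work surface. World frame = base frame: x ahead of the robot, y to its left, z up, the work surface at z = 0. Lengths are in mm, angles in degrees, forces in N, time in s.
With the tool pointing down it reaches from about 350 to 925 mm from the base axis. Payload 6.4 kg.
Tool frame: the origin (TCP) lies on the centre line of the jaws, within the pads' length; the fingertips stand bot.tips_ahead ahead of it and the grasp point (between the pads) lies 11 mm behind it (bot.tips_ahead is the distance from the TCP to the fingertips, in mm); z points along the fingers, y is the line along which they close (so a half turn about z gives the same grasp; the last joint's range is limited). The gripper opens to 94 mm and grips with 3 to 60 N. Pads are 16 mm wide; open, the fingers measure 119 mm over their backs; the gripper's body (75 mm by 177 mm) begins 78 mm behind the grasp point.
Start: joints at [59.353, 14.043, 89.255, -0, 76.702, -9.975], TCP at [229.463, 608.162, 213.455] pointing down, gripper open.
Joint ranges: [-179.41, 179.41], [-58.25, 129.5], [7.25, 145.43], [-54.29, 234.29], [11.92, 165.04], [-157.13, 157.13]. Speed limits (degrees/s): [147.25, 147.25, 180, 180, 180, 180].

## Interface

Orientations are given as a 3x3 rotation matrix whose columns are the frame's x, y, z axes.
In Python, from cell import bot gives the robot as it stands.
- The arm moves only by the tool servo_tool, never from a script. Its argument "plan" is a list of rows, each an object of numbers: "ax", "ay", "az": the turn, a rotation vector about the tool's x, y, z each as a share of 90 degrees, from -1 to 1; "dx", "dy", "dz": the shift along the tool's x, y, z each as a share of 10 cm, from -1 to 1; "grip": the opening, from 0 (shut) to 1 (fully open). In form: [{"ax": .., "ay": .., "az": .., "dx": .., "dy": .., "dz": .., "grip": ..}, ...]. A call has 1 to 8 rows; each row is the pose to reach, as a shift and turn from the pose commanded when the call began, along the tool's axes at that moment; what a row does not reach only later rows make up. A row lasts 1/12 s, in which the tool goes at most 41.7 mm and 7.16 degrees, less where a joint would pass 70% of its speed; a pose out of reach is approached as far as the arm can. A call with a number of a shift or a turn outside -1 to 1 is refused whole. A call with a gripper value outside its range is refused whole. The fingers move at their own pace and stop on an object; the grip force is fixed at half the most. Time passes only in rows, so rows that repeat a pose let the fingers close. It gives the time, the measured TCP pose, the force, the opening and the grip force at its end, in the units of the state.
- bot.get_state(): the state, without advancing time (a new reading comes with each control period).
- bot.capture(name): name is "scene" or "top"; returns the picture (420x560x3 uint8, red, green, blue); there is no depth.
- bot.camera_info(name): a dict with "fx", "fy", "cx", "cy" (pixels), "k1" (the pictures are not rectified: a ray, as slopes to the right and down, at radius r is drawn at 1 + k1 r^2 times it, then the intrinsics apply), "xyz" and "rotation" of the camera in the world. Camera axes: x right, y up, looking along -z (the intrinsics and any distortion apply to the point x, -y, -z); pixel columns grow to the right and rows downward; lengths in mm; the calibration is good to about 2 mm. A picture is of the moment at which its call begins. camera_info takes no time and is no camera call.
- bot.finish_job(): hands the job in; it is judged then, once.
The state is a dict: "time": time; "joint_positions": joint angles; "qvel": joint speeds; "joint_torque": joint torques, N m; "position": TCP position; "tool_rot": TCP orientation; "contact_force": force on the tool from outside, world axes, zero at the start; "moment": the same for the moment, N m; "opening": finger opening in mm; "finger_force": force on a finger pad.
Only numpy, scipy, OpenCV 4.12 (cv2) and the standard library are available. Lean on these libraries where they do the work, as an engineer would, in place of code of your own. Each camera call takes 0.05 s, during which the arm holds its last target. There are 200 camera calls.

## Working session

There is one attempt and no reset: what is moved stays moved. The work goes in short steps, Python scripts to look and compute and a tool call to move; the robot and the scene stay as the last step left them, time stands still between calls to the robot, and variables do not carry over. Pictures are saved under pics/ and viewed, at most 10 in all, crops included, and the job is handed in when it is done.

Besides the shell and the picture viewer there is one more tool, called after "Call:" by a JSON object that holds its "method" and its "body". servo_tool: Moves the arm, as the interface text tells. Its arguments: {"type":"object","properties":{"plan":{"type":"array","items":{"type":"object","properties":{"ax":{"type":"number","minimum":-1,"maximum":1},"ay":{"type":"number","minimum":-1,"maximum":1},"az":{"type":"number","minimum":-1,"maximum":1},"dx":{"type":"number","minimum":-1,"maximum":1},"dy":{"type":"number","minimum":-1,"maximum":1},"dz":{"type":"number","minimum":-1,"maximum":1},"grip":{"type":"number"}}}}},"required":["plan"]}

```bash
ls; mkdir -p pics
python3 - <<'E'
from cell import bot
import cv2
for n in("scene","top"):
    im=bot.capture(n); cv2.imwrite(f"pics/{n}0.png",im[:,:,::-1]); print(n,bot.camera_info(n))
s=bot.get_state(); print(s, bot.tips_ahead)
E
```

```text
pics
scene {'fx': 434.14915740180663, 'fy': 434.14915740180663, 'cx': 279.40642637683754, 'cy': 205.11105266691254, 'k1': -0.11815204294722924, 'xyz': array([1374.08826401,  -26.21475475,  641.53699863]), 'rotation': array([[ 0.04484025, -0.59260742,  0.80424237],
       [ 0.99899077,  0.02449788, -0.03764708],
       [ 0.00260771,  0.80511881,  0.59310784]])}
top {'fx': 469.26260319894317, 'fy': 469.26260319894317, 'cx': 275.8034132733178, 'cy': 208.21168746335243, 'k1': -0.04135086643941908, 'xyz': array([ 538.97643864,   34.55090791, 1029.36475405]), 'rotation': array([[-0.0110022 ,  0.99826447, -0.05785329],
       [-0.99993775, -0.01087634,  0.00248981],
       [ 0.00185626,  0.05787709,  0.99832199]])}
{'time': 0.1, 'joint_positions': array([ 5.93524195e+01,  1.40793490e+01,  8.93164963e+01, -8.86153440e-04,
        7.67005514e+01, -9.97329204e+00]), 'qvel': array([ 0.00868375, -0.00094165, -0.10687675,  0.11682447, -0.0062675 ,
       -0.05630504]), 'joint_torque': array([ 4.94646720e-04, -4.16906655e+01, -3.15529954e+01,  6.87296642e-02,
        3.09391133e-02, -7.09485676e-05]), 'position': array([229.19836285, 607.70171188, 212.47753118]), 'tool_rot': array([[-9.35603703e-01,  3.53050985e-01, -8.44684300e-04],
       [ 3.53051887e-01,  9.35602612e-01, -1.45510679e-03],
       [ 2.76561953e-04, -1.65962069e-03, -9.99998585e-01]]), 'contact_force': array([ 0.74117564,  1.17112562, -0.96105706]), 'moment': array([-0.01115558, -0.01643712, -0.00027206]), 'finger_force': 0.0, 'opening': 94.17497525360686} 8.0
```

View pics/scene0.png

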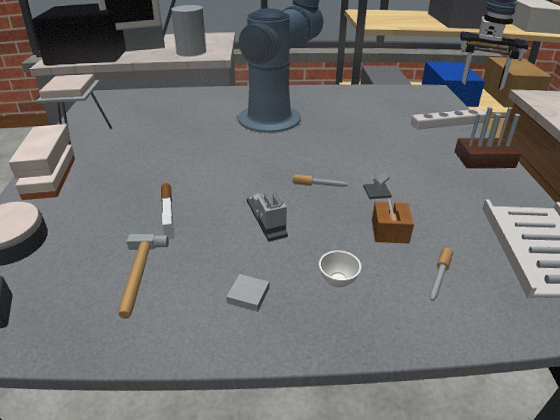

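View pics/top0.png

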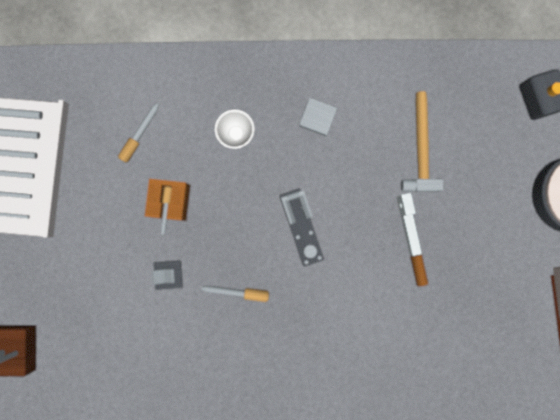

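The scene view shows the lever at about (166,205), the bracket at (268,213), the store at (392,222) and the rest at (377,187). In the top view the lever is at (413,240), the bracket at (302,228), the store at (167,200) and the rest at (167,275).

Things that could be taken for the pin (top view):
- (140,132): loose, long steel shank.
- (235,294): loose, long steel shank.
- (167,205): lies in the wooden block and is the smallest, so I choose this one.

The lever could only be confused with the hammer at (422,140). I'll check these choices in one close crop.

```bash
cat > h.py <<'E'
import numpy as np, cv2
from cell import bot
def K(c): return np.array([[c['fx'],0,c['cx']],[0,c['fy'],c['cy']],[0,0,1]]),np.array([c['k1'],0,0,0,0.])
def ray(n,uv):
    c=bot.camera_info(n);k,d=K(c)
    p=cv2.undistortPoints(np.array(uv,float).reshape(-1,1,2),k,d).reshape(-1,2)
    r=np.c_[p[:,0],-p[:,1],-np.ones(len(p))]@np.array(c['rotation']).T
    return np.array(c['xyz']),r
def onz(n,uv,z):
    o,r=ray(n,uv); return o+r*((z-o[2])/r[:,2])[:,None]
def tri(uvs,uvt):
    a,r=ray('scene',uvs);b,s=ray('top',uvt);out=[]
    for p,q in zip(r,s):
        t=np.linalg.lstsq(np.c_[p,-q],b-a,rcond=None)[0]
        out.append(np.r_[(a+p*t[0]+b+q*t[1])/2,np.linalg.norm(a+p*t[0]-b-q*t[1])])
    return np.array(out)
def proj(n,P):
    c=bot.camera_info(n);k,d=K(c)
    q=(np.array(P,float).reshape(-1,3)-c['xyz'])@np.array(c['rotation'])*[1,-1,-1]
    return cv2.projectPoints(q,np.zeros(3),np.zeros(3),k,d)[0].reshape(-1,2)
def crop(n,u0,v0,w,h,s,im=None):
    im=bot.capture(n) if im is None else im
    return cv2.resize(im[v0:v0+h,u0:u0+w],None,fx=s,fy=s,interpolation=cv2.INTER_CUBIC)
def where():
    s=bot.get_state();print(round(s['time'],2),s['position'].round(1),s['tool_rot'].round(3).tolist(),s['contact_force'].round(1),round(s['opening'],1),round(s['finger_force'],1))
    return s
E
python3 - <<'E'
import cv2,numpy as np
t=cv2.imread('pics/top0.png');s=cv2.imread('pics/scene0.png')
def c(im,u,v,w,h,k): return cv2.resize(im[v:v+h,u:u+w],None,fx=k,fy=k,interpolation=cv2.INTER_CUBIC)
# top row: store+rest (top) | bracket (top) | lever(top); bottom: scene crops
A=np.hstack([c(t,140,170,60,125,4.8/2*1),]) 
top=np.hstack([c(t,138,172,66,75,4),c(t,272,182,66,75,4),c(t,385,190,66,75,4)])
bot_=np.hstack([c(s,360,170,66,75,4),c(s,238,175,66,75,4),c(s,140,170,66,75,4)])
cv2.imwrite('pics/c1.png',np.vstack([top,bot_]))
E
```

```text
(no output)
```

View pics/c1.png

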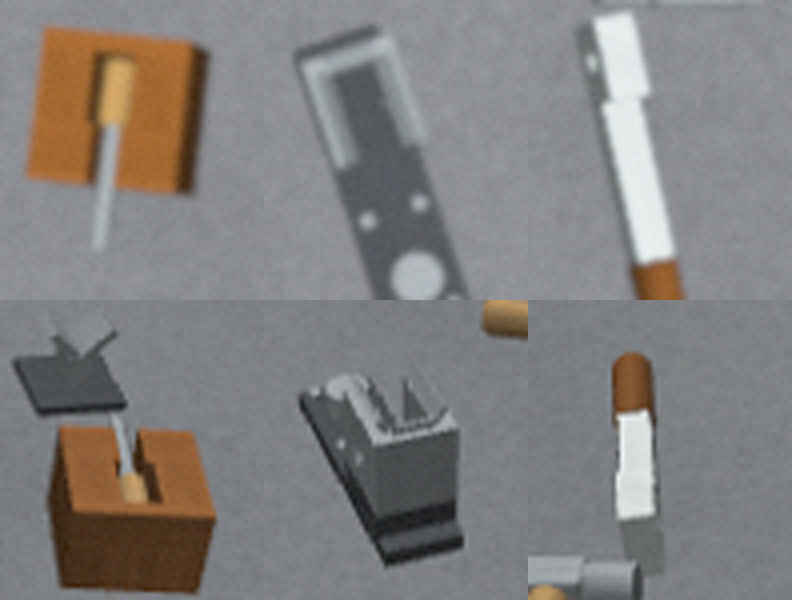

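The crop confirms the choice: the pin lies in the block with its knob buried and its tip towards the rest, at top (162,234). The lever's eye points away from the robot, its white face running from (402,194) to (420,255). The bracket's slot opens towards its boss at (308→310,251).

```bash
cat > m.py <<'E'
from h import *
t=cv2.cvtColor(cv2.imread('pics/top0.png'),cv2.COLOR_BGR2RGB);s=cv2.cvtColor(cv2.imread('pics/scene0.png'),cv2.COLOR_BGR2RGB)
def big(m):
    n,l,st,c=cv2.connectedComponentsWithStats(m.astype(np.uint8)); i=1+np.argmax(st[1:,4]); return l==i
def roi(im,u,v,w,h,f):
    m=np.zeros(im.shape[:2],bool); m[v:v+h,u:u+w]=f(im[v:v+h,u:u+w].astype(int)); return big(m)
def mids(m): return np.array([[np.flatnonzero(r).mean(),i,r.sum()] for i,r in enumerate(m) if r.any()])
def rect(m):
    c=max(cv2.findContours(m.astype(np.uint8),0,1)[0],key=cv2.contourArea); return cv2.minAreaRect(c),cv2.boxPoints(cv2.minAreaRect(c))
E
python3 - <<'E'
from m import *
np.set_printoptions(precision=1,suppress=True)
g=lambda p:p.sum(2)/3
sat=lambda p:p.max(2)-p.min(2)
L=roi(t,385,185,60,80,lambda p:(g(p)>190)); print('lever white top\n',mids(L).T)
Gp=roi(t,385,240,60,60,lambda p:(sat(p)>50)); print('grip',mids(Gp)[[0,-1]])
Pk=roi(t,155,180,25,35,lambda p:(p[...,1]>125)&(sat(p)>60)); print('knob',mids(Pk).T, rect(Pk))
Sh=roi(t,155,195,18,45,lambda p:(g(p)>135)&(sat(p)<40)); print('shank',mids(Sh).T)
St=roi(t,140,170,60,60,lambda p:(p[...,0]>120)&(sat(p)>60)); print('store',rect(St)[1].T)
Bo=roi(t,300,240,22,20,lambda p:(g(p)>130)&(sat(p)<40));c=mids(Bo);print('boss',np.argwhere(Bo).mean(0)[::-1],Bo.sum())
Li=roi(t,275,182,55,45,lambda p:(g(p)>0));
print('brk gray'); print(t[186:232:2,276:324:2].mean(2).astype(int))
print('rest'); print(t[258:292:2,148:188:2].mean(2).astype(int))
L2=roi(s,150,185,40,50,lambda p:(g(p)>190)); print('lever scene',mids(L2).T)
K2=roi(s,380,205,30,30,lambda p:(p[...,1]>135)&(sat(p)>60)); print('knob s',mids(K2).T)
S2=roi(s,380,195,20,28,lambda p:(g(p)>130)&(sat(p)<45)); print('shank s',mids(S2).T)
E
```

```text
lever white top
 [[408.5 406.5 406.5 406.5 406.5 406.5 407.5 407.5 407.5 407.5 408.  408.5
  408.5 408.5 409.  409.5 409.5 409.5 409.5 410.  410.  409.  409.  408.
  408.  408.5 409.  409.  409.  409.5 410.  410.  410.  410.5 411.  411.
  411.  411.  411.5 412.  412.  412.  412.5 413.  413.  413.  413.5 414.
  414.  414.  414.  414.5 415.  415.  415.  415.5 416.  416.  416.  416.
  416.  415.5]
 [193.  194.  195.  196.  197.  198.  199.  200.  201.  202.  203.  204.
  205.  206.  207.  208.  209.  210.  211.  212.  213.  214.  215.  216.
  217.  218.  219.  220.  221.  222.  223.  224.  225.  226.  227.  228.
  229.  230.  231.  232.  233.  234.  235.  236.  237.  238.  239.  240.
  241.  242.  243.  244.  245.  246.  247.  248.  249.  250.  251.  252.
  253.  254. ]
 [  2.    8.   10.   10.   10.   10.   10.   10.   10.   10.    9.   10.
   10.   10.    9.   10.   10.   10.   10.    9.    9.    7.    7.    9.
    9.   10.    9.    9.    9.   10.    9.    9.    9.   10.    9.    9.
    9.    9.   10.    9.    9.    9.   10.    9.    9.    9.   10.    9.
    9.    9.    9.   10.    9.
[... 5448 characters left out ...]
207.  208.  209.
  210.  211.  212.  213.  214.  215.  216.  217.  218.  219.  220.  221.
  222.  223. ]
 [  2.    7.    7.    7.    8.    8.    8.    8.    8.    8.    8.    8.
    8.    8.    8.    9.    9.    9.    9.    9.    9.    9.    9.    9.
    8.    7. ]]
knob s [[392.  392.5 393.  393.  393.  393.5]
 [214.  215.  216.  217.  218.  219. ]
 [  3.    4.    5.    5.    5.    4. ]]
shank s [[389.7 388.5 389.  389.  389.5 389.5 390.  390.  390.5 390.5 391.  391.
  391.  391.  391.  390.5]
 [198.  199.  200.  201.  202.  203.  204.  205.  206.  207.  208.  209.
  210.  211.  212.  213. ]
 [  3.    2.    3.    3.    2.    2.    3.    3.    2.    2.    3.    3.
    3.    3.    3.    2. ]]
```

```bash
cat > m2.py <<'E'
from m import *
np.set_printoptions(precision=1,suppress=True)
def line(P):
    c=P[:,:2].mean(0);d=np.linalg.svd(P[:,:2]-c)[2][0]; d*=np.sign(d[0]); return c,d,np.degrees(np.arctan2(d[1],d[0])), np.abs((P[:,:2]-c)@[-d[1],d[0]]).max()
gt=t.mean(2)
if 1:
    g=lambda p:p.sum(2)/3
    L=roi(t,385,185,60,80,lambda p:(g(p)>190));m=mids(L)
    e=m[(m[:,1]>195)&(m[:,1]<212)];b=m[(m[:,1]>218)&(m[:,1]<252)]
    E_=onz('top',e[:,:2],44);B=onz('top',b[:,:2],24)
    print('eye line',line(E_));print('bar',line(B));print('both',line(np.vstack([E_,B])))
    c,d,a,_=line(np.vstack([E_,B]))
    for nm,uv,z in(('eye front',(406.5,192.8),44),('eye back',(409.8,214),44),('bar end',(416,254.7),24),('grip end',(421,285.5),13)):
        p=onz('top',[uv],z)[0][:2]; print(nm,p,'along',(p-c)@d)
    ef=onz('top',[(406.5,192.8)],44)[0]
    # two-view height of eye front top edge & pin
    print('tri eye front mid', tri([(166,223.7)],[(406.5,192.8)]), 'proj check',proj('scene',[ef]))
    # pin
    sh=[]
    for v in range(205,233):
        w=np.clip(gt[v,157:173]-158,0,None) if v>219 else np.clip(gt[v,160:170]-130,0,None)
        u0=157 if v>219 else 160
        if w.sum()>0: sh.append((u0+(w*np.arange(len(w))).sum()/w.sum(),v,w.max()))
    sh=np.array(sh);print(sh[::3]); print('col163 profile',gt[222:242,160:166].max(1))
    P=onz('top',sh[:,:2],40);print('pin shank',line(P), P[0],P[-1])
    # shoulder, knob end
    print('knob/shoulder', onz('top',[(165.7,203),(168,186.7),(167,195)],40))
    print('tri shank mid', tri([(391,213.5)],[(165.7,203)]))
    St=roi(t,140,170,60,60,lambda p:(p[...,0]>120)&(p.max(2)-p.min(2)>60)); r=rect(St)[1];q=onz('top',r,56);print('store',q.mean(0),line(q[[0,1]]),np.linalg.norm(q[0]-q[1]),np.linalg.norm(q[1]-q[2]))
    # bracket base edges rows 226..258 (dark)
    l=[];rr=[]
    for v in range(226,256):
        row=cv2.GaussianBlur(gt[v:v+1],(3,1),0)[0]; dk=np.flatnonzero(row[280:330]<122)+280
        for i,lst in((dk[0],l),(dk[-1],rr)):
            j=i-1 if lst is l else i+1
            f=(122-row[i])/(row[j]-row[i]); lst.append((i+(j-i)*f,v))
    l=onz('top',l,12);rr=onz('top',rr,12)
    print('left',line(l),'right',line(rr))
    boss=onz('top',[(310,251.1)],28)[0];print('boss',boss)
    # rest: V
    rp=onz('top',[(163.8,276.3)],38);print('rest approx',rp)
E
python3 m2.py
```

```text
eye line (array([ 603. , -247.6]), array([1. , 0.2]), np.float64(11.310688346207243), np.float64(0.8255482324837754))
bar (array([ 536.4, -260.9]), array([1. , 0.2]), np.float64(11.549555018325401), np.float64(0.7509863157444927))
both (array([ 558.2, -256.6]), array([1. , 0.2]), np.float64(11.397959693970344), np.float64(0.8729818314386594))
eye front [ 625.7 -244.7] along 68.56230266202192
eye back [ 580.8 -250.5] along 23.34955281055441
bar end [ 494.1 -267.4] along -64.90130008047531
grip end [ 427.1 -279.9] along -133.05010522654723
tri eye front mid [[ 625.4 -242.4   46.5    3.2]] proj check [[164.4 224.6]]
[[165.7 205.   40.7]
 [165.4 208.   42. ]
 [165.1 211.   45. ]
 [164.6 214.   44.7]
 [164.4 217.   45. ]
 [163.8 220.   21.3]
 [163.3 223.   15. ]
 [163.  226.   20.3]
 [162.7 229.   17. ]
 [162.1 232.   17.3]]
col163 profile [178.3 173.  175.  180.3 178.3 176.3 178.3 175.  175.7 173.7 175.3 167.3
 158.7 148.3 148.3 145.  147.  149.3 148.7 148.3]
pin shank (array([577.1, 268.6]), array([ 1. , -0.1]), np.float64(-7.5113519808706375), np.float64(0.7141505437769672)) [605.7 265.   40. ] [548.6 272.5  40. ]
knob/shoulder [[609.9 265.1  40. ]
 [644.5 260.3  40. ]
 [626.9 262.3  40. ]]
tri shank mid [[609.5 263.6  46.2   0. ]]
store [617.2 262.9  56. ] (array([622.1, 301.5]), array([ 1. , -0.1]), np.float64(-6.4219839391431215), np.float64(7.261643716288103e-15)) 79.9426954741966 78.08315413330276
left (array([527.6,  -5.9]), array([1. , 0.3]), np.float64(17.622652711610996), np.float64(0.6745239114178049)) right (array([527. , -58.1]), array([1. , 0.3]), np.float64(18.168257446422277), np.float64(0.5344608725174818))
boss [504.8 -39.7  28. ]
rest approx [[455.5 269.3  38. ]]
```

Call:
{"method": "servo_tool", "body": {"plan": [{"az": -0.357,"grip": 1},{"az": -0.357,"grip": 1},{"az": -0.357,"grip": 1},{"az": -0.357,"grip": 1},{"az": -0.357,"grip": 1}]}}

```text
invalid input at $.plan[0]: expected keys ax, ay, az, dx, dy, dz, grip
```

Call:
{"method": "servo_tool", "body": {"plan": [{"dx": -0.147,"dy": -0.912,"grip": 1},{"dx": -0.147,"dy": -0.912,"grip": 1},{"dx": -0.147,"dy": -0.912,"grip": 1}]}}

```text
invalid input at $.plan[0]: expected keys ax, ay, az, dx, dy, dz, grip
```

Call:
{"method": "servo_tool", "body": {"plan": [{"dx": -0.147,"dy": -0.912,"grip": 1},{"dx": -0.147,"dy": -0.912,"grip": 1},{"dx": -0.147,"dy": -0.912,"grip": 1}]}}

```text
invalid input at $.plan[0]: expected keys ax, ay, az, dx, dy, dz, grip
```

Run:
```python
from m import *
np.set_printoptions(precision=1,suppress=True)
where()
d=np.array([np.cos(np.radians(17.9)),np.sin(np.radians(17.9))]);n=np.array([-d[1],d[0]])
boss=np.array([504.8,-39.7])
def rel(uv,z): p=onz('top',uv,z)[:,:2]; return np.c_[(p-boss)@d-92,(p-boss)@n]
print('lip pts rel to bore guess (x,y):',rel([(284,200),(306,200),(286,206),(308,206),(288,212),(310,212)],88))
print('base +x end corners z12',rel([(281,195),(297,188.5)],12))
print('lip +x corners z88',rel([(281,197.5),(301,190)],88))
print('expected scene px: cheek outer end top corners'); 
gs=s.mean(2)
print(gs[190:222:2,255:295:2].astype(int))
b=np.r_[boss+92*d,0]
B=lambda x,y,z:np.r_[b[:2]+d*x+n*y,z]
print(proj('scene',[B(23.5+6,24,28),B(23.5+6,-24,28),B(45,24,12),B(45,-24,12),B(45,24,0),B(45,-24,0),B(-92,0,28)]))
```

```text
0.1 [229.2 607.7 212.5] [[-0.936, 0.353, -0.001], [0.353, 0.936, -0.001], [0.0, -0.002, -1.0]] [ 0.7  1.2 -1. ] 94.2 0.0
lip pts rel to bore guess (x,y): [[ 25.   20.3]
 [ 10.9 -21.7]
 [ 12.2  20.3]
 [ -1.8 -21.6]
 [ -0.5  20.3]
 [-14.5 -21.6]]
base +x end corners z12 [[ 42.4  19.7]
 [ 44.8 -17.8]]
lip +x corners z88 [[ 31.7  24.4]
 [ 33.3 -18.7]]
expected scene px: cheek outer end top corners
[[127 128 128 129 126 126 124 130 128 125 125 122 129 127 127 126 126 126
  125 124]
 [130 129 127 127 128 127 128 129 130 127 122 129 131 126 126 127 134 128
  125 127]
 [145 163 149 150 124 127 130 126 127 113 124 119 126 126 126 129 128 126
  124 127]
 [167 165 166 135 160  88 129 129 129  82 122 121 128 123 128 127 129 125
  126 128]
 [166 143 167 146 126  82 120 129 129  77 104 123 124 133 126 126 130 131
  129 127]
 [ 86  98 113 167 146  82  78 133 128  79  81 124 122 124 130 129 123 124
  130 135]
 [ 92  85  83 167 158 121  76 124 130  80  81  89 124 125 100 132 126 125
  130 133]
 [ 94  82  83 112 163 155 103  82 133  76  92 110 141 105 168 137 128 125
  127 129]
 [ 80  81  81  79 157 161  78  91 118 123 109  90  81 157 168 154 130 126
  123 126]
 [ 85  82  82  82  86 166 151 153 114 145 142 154 125 105  69  70 130 126
  125 126]
 [ 84 146  79  79  83 159 159 139 104  71  72  75  78  77  74  80 128 129
  127 127]
 [ 80 100  85  93  83  82  71  73  76  74  76  72  77  78  73  77 131 125
  126 128]
 [ 62  81  83 127  81  82  76  73  70  75  76  77  75  75  74  76 132 126
  129 126]
 [ 34  81  79 101  85  83  76  76  75  74  76  73  75  76  74  78 126 127
  131 130]
 [105  55  40  83  81  84  72  73  74  76  75  75  74  75  74  75 128 130
  126 128]
 [127  53  41  63  80  85  74  74  72  71  78  75  72  74  72  77 129 125
  127 127]]
[[284.3 223.7]
 [264.1 228.4]
 [286.7 233.3]
 [266.5 238.1]
 [286.6 237.3]
 [266.6 242.2]
 [257.3 196.6]]
```

Call:
{"method": "servo_tool", "body": {"plan": [{"ax": 0,"ay": 0,"az": -0.357,"dx": 0,"dy": 0,"dz": 0,"grip": 1},{"ax": 0,"ay": 0,"az": -0.357,"dx": 0,"dy": 0,"dz": 0,"grip": 1},{"ax": 0,"ay": 0,"az": -0.357,"dx": 0,"dy": 0,"dz": 0,"grip": 1},{"ax": 0,"ay": 0,"az": -0.357,"dx": 0,"dy": 0,"dz": 0,"grip": 1},{"ax": 0,"ay": 0,"az": -0.357,"dx": 0,"dy": 0,"dz": 0,"grip": 1}]}}

```text
time: 0.52
position: [229.3, 607.8, 212.7]
tool_rot: [[-0.979, -0.204, -0.001], [-0.204, 0.979, -0.001], [0.001, -0.001, -1.0]]
contact_force: [-0.0, 0.2, 0.8]
opening: 93.9
finger_force: 0.0
```

Call:
{"method": "servo_tool", "body": {"plan": [{"ax": 0,"ay": 0,"az": 0,"dx": -0.147,"dy": -0.912,"dz": 0,"grip": 1},{"ax": 0,"ay": 0,"az": 0,"dx": -0.147,"dy": -0.912,"dz": 0,"grip": 1},{"ax": 0,"ay": 0,"az": 0,"dx": -0.147,"dy": -0.912,"dz": 0,"grip": 1}]}}

```text
time: 0.77
position: [262.6, 517.7, 211.9]
tool_rot: [[-0.98, -0.197, -0.001], [-0.197, 0.98, -0.004], [0.002, -0.003, -1.0]]
contact_force: [-0.9, -0.3, 0.2]
opening: 93.8
finger_force: 0.0
```

Call:
{"method": "servo_tool", "body": {"plan": [{"ax": 0,"ay": 0,"az": 0,"dx": -0.147,"dy": -0.912,"dz": 0,"grip": 1},{"ax": 0,"ay": 0,"az": 0,"dx": -0.147,"dy": -0.912,"dz": 0,"grip": 1},{"ax": 0,"ay": 0,"az": 0,"dx": -0.147,"dy": -0.912,"dz": 0,"grip": 1}]}}

```text
time: 1.02
position: [295.3, 431.7, 212.8]
tool_rot: [[-0.981, -0.196, -0.001], [-0.196, 0.981, -0.002], [0.001, -0.002, -1.0]]
contact_force: [-0.2, -0.1, -0.3]
opening: 94.1
finger_force: 0.0
```

Call:
{"method": "servo_tool", "body": {"plan": [{"ax": 0,"ay": 0,"az": 0,"dx": -0.146,"dy": -0.908,"dz": 0,"grip": 1},{"ax": 0,"ay": 0,"az": 0,"dx": -0.146,"dy": -0.908,"dz": 0,"grip": 1},{"ax": 0,"ay": 0,"az": 0,"dx": -0.146,"dy": -0.908,"dz": 0,"grip": 1}]}}

```text
time: 1.27
position: [327.9, 346.1, 213.2]
tool_rot: [[-0.981, -0.195, 0.0], [-0.195, 0.981, -0.001], [-0.0, -0.001, -1.0]]
contact_force: [0.5, -0.2, -0.6]
opening: 94.1
finger_force: 0.0
```

Call:
{"method": "servo_tool", "body": {"plan": [{"ax": 0,"ay": 0,"az": 0,"dx": -0.146,"dy": -0.908,"dz": 0,"grip": 1},{"ax": 0,"ay": 0,"az": 0,"dx": -0.146,"dy": -0.908,"dz": 0,"grip": 1},{"ax": 0,"ay": 0,"az": 0,"dx": -0.146,"dy": -0.908,"dz": 0,"grip": 1}]}}

```text
time: 1.52
position: [360.5, 260.2, 213.5]
tool_rot: [[-0.981, -0.195, 0.001], [-0.195, 0.981, -0.001], [-0.001, -0.001, -1.0]]
contact_force: [-0.4, 0.2, -0.2]
opening: 94.0
finger_force: 0.0
```

Call:
{"method": "servo_tool", "body": {"plan": [{"ax": 0,"ay": 0,"az": 0,"dx": -0.146,"dy": -0.908,"dz": 0,"grip": 1},{"ax": 0,"ay": 0,"az": 0,"dx": -0.146,"dy": -0.908,"dz": 0,"grip": 1},{"ax": 0,"ay": 0,"az": 0,"dx": -0.146,"dy": -0.908,"dz": 0,"grip": 1}]}}

```text
time: 1.77
position: [393.1, 174.1, 213.8]
tool_rot: [[-0.981, -0.195, 0.001], [-0.195, 0.981, -0.001], [-0.001, -0.001, -1.0]]
contact_force: [-0.3, 0.8, -0.0]
opening: 93.9
finger_force: 0.0
```

Call:
{"method": "servo_tool", "body": {"plan": [{"ax": 0,"ay": 0,"az": 0,"dx": -0.146,"dy": -0.908,"dz": 0,"grip": 1},{"ax": 0,"ay": 0,"az": 0,"dx": -0.146,"dy": -0.908,"dz": 0,"grip": 1},{"ax": 0,"ay": 0,"az": 0,"dx": -0.146,"dy": -0.908,"dz": 0,"grip": 1}]}}

```text
time: 2.02
position: [425.5, 88.0, 213.8]
tool_rot: [[-0.981, -0.195, 0.001], [-0.195, 0.981, -0.001], [-0.001, -0.001, -1.0]]
contact_force: [-0.4, 1.0, -0.8]
opening: 94.0
finger_force: 0.0
```

Call:
{"method": "servo_tool", "body": {"plan": [{"ax": 0,"ay": 0,"az": 0,"dx": -0.146,"dy": -0.908,"dz": 0,"grip": 1},{"ax": 0,"ay": 0,"az": 0,"dx": -0.146,"dy": -0.908,"dz": 0,"grip": 1},{"ax": 0,"ay": 0,"az": 0,"dx": -0.146,"dy": -0.908,"dz": 0,"grip": 1}]}}

```text
time: 2.27
position: [457.9, 2.1, 213.8]
tool_rot: [[-0.981, -0.195, 0.001], [-0.195, 0.981, -0.001], [-0.001, -0.001, -1.0]]
contact_force: [-1.6, 0.9, -0.2]
opening: 93.9
finger_force: 0.0
```

Call:
{"method": "servo_tool", "body": {"plan": [{"ax": 0,"ay": 0,"az": 0,"dx": -0.146,"dy": -0.908,"dz": 0,"grip": 1},{"ax": 0,"ay": 0,"az": 0,"dx": -0.146,"dy": -0.908,"dz": 0,"grip": 1},{"ax": 0,"ay": 0,"az": 0,"dx": -0.146,"dy": -0.908,"dz": 0,"grip": 1}]}}

```text
time: 2.52
position: [490.3, -83.9, 213.6]
tool_rot: [[-0.981, -0.196, 0.001], [-0.196, 0.981, -0.001], [-0.001, -0.001, -1.0]]
contact_force: [-0.1, -0.0, -0.2]
opening: 94.3
finger_force: 0.0
```

Call:
{"method": "servo_tool", "body": {"plan": [{"ax": 0,"ay": 0,"az": 0,"dx": -0.146,"dy": -0.908,"dz": 0,"grip": 1},{"ax": 0,"ay": 0,"az": 0,"dx": -0.146,"dy": -0.908,"dz": 0,"grip": 1},{"ax": 0,"ay": 0,"az": 0,"dx": -0.146,"dy": -0.908,"dz": 0,"grip": 1}]}}

```text
time: 2.77
position: [522.7, -169.8, 213.4]
tool_rot: [[-0.981, -0.196, 0.001], [-0.196, 0.981, -0.001], [-0.001, -0.001, -1.0]]
contact_force: [0.2, 0.5, -0.0]
opening: 94.0
finger_force: 0.0
```

Call:
{"method": "servo_tool", "body": {"plan": [{"ax": 0,"ay": 0,"az": 0,"dx": -0.146,"dy": -0.908,"dz": 0.6,"grip": 1},{"ax": 0,"ay": 0,"az": 0,"dx": -0.146,"dy": -0.908,"dz": 0.6,"grip": 1},{"ax": 0,"ay": 0,"az": 0,"dx": -0.146,"dy": -0.908,"dz": 0.6,"grip": 1},{"ax": 0,"ay": 0,"az": 0,"dx": -0.146,"dy": -0.908,"dz": 0.6,"grip": 1},{"ax": 0,"ay": 0,"az": 0,"dx": -0.146,"dy": -0.908,"dz": 0.6,"grip": 1}]}}

```text
time: 3.18
position: [553.2, -251.6, 152.0]
tool_rot: [[-0.98, -0.199, -0.002], [-0.199, 0.98, 0.003], [0.002, 0.003, -1.0]]
contact_force: [0.1, 0.1, 0.5]
opening: 94.3
finger_force: 0.0
```

Call:
{"method": "servo_tool", "body": {"plan": [{"ax": 0,"ay": 0,"az": 0,"dx": 0.008,"dy": -0.05,"dz": 0.7,"grip": 1},{"ax": 0,"ay": 0,"az": 0,"dx": 0.008,"dy": -0.05,"dz": 0.7,"grip": 1},{"ax": 0,"ay": 0,"az": 0,"dx": 0.008,"dy": -0.05,"dz": 0.7,"grip": 1},{"ax": 0,"ay": 0,"az": 0,"dx": 0.008,"dy": -0.05,"dz": 0.7,"grip": 1}]}}

```text
time: 3.52
position: [553.2, -256.2, 83.4]
tool_rot: [[-0.98, -0.2, -0.002], [-0.2, 0.98, 0.002], [0.001, 0.002, -1.0]]
contact_force: [0.3, 0.4, 0.2]
opening: 94.1
finger_force: 0.0
```

Call:
{"method": "servo_tool", "body": {"plan": [{"ax": 0,"ay": 0,"az": 0,"dx": 0,"dy": 0,"dz": 0.69,"grip": 1},{"ax": 0,"ay": 0,"az": 0,"dx": 0,"dy": 0,"dz": 0.69,"grip": 1},{"ax": 0,"ay": 0,"az": 0,"dx": 0,"dy": 0,"dz": 0.69,"grip": 1},{"ax": 0,"ay": 0,"az": 0,"dx": 0,"dy": 0,"dz": 0.69,"grip": 1}]}}

```text
time: 3.85
position: [554.3, -258.0, 16.2]
tool_rot: [[-0.98, -0.199, 0.001], [-0.199, 0.98, -0.0], [-0.001, -0.001, -1.0]]
contact_force: [0.2, -0.4, 0.4]
opening: 93.6
finger_force: 0.0
```

Run:
```python
from h import *
where()
a=crop('top',350,150,140,150,2.8);b=crop('scene',110,130,110,118,3.56)
h=min(len(a),len(b));im=np.hstack([a[:h],b[:h]]);print(im.shape)
cv2.imwrite('pics/g1.png',im[:,:,::-1])
```

```text
3.85 [ 554.3 -258.    16.2] [[-0.98, -0.199, 0.001], [-0.199, 0.98, -0.0], [-0.001, -0.001, -1.0]] [ 0.2 -0.4  0.4] 93.6 0.0
(420, 784, 3)
```

View pics/g1.png

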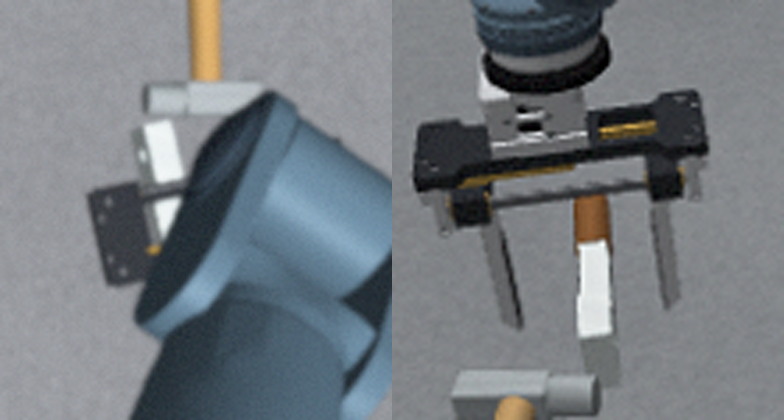

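The fingers straddle the bar, which shows in the scene crop at (593,280) with the fingers at (505,275) and (667,260). Closing now.

Call:
{"method": "servo_tool", "body": {"plan": [{"ax": 0,"ay": 0,"az": 0,"dx": 0,"dy": 0,"dz": 0,"grip": 0},{"ax": 0,"ay": 0,"az": 0,"dx": 0,"dy": 0,"dz": 0,"grip": 0},{"ax": 0,"ay": 0,"az": 0,"dx": 0,"dy": 0,"dz": 0,"grip": 0},{"ax": 0,"ay": 0,"az": 0,"dx": 0,"dy": 0,"dz": 0,"grip": 0},{"ax": 0,"ay": 0,"az": 0,"dx": 0,"dy": 0,"dz": 0,"grip": 0},{"ax": 0,"ay": 0,"az": 0,"dx": 0,"dy": 0,"dz": 0,"grip": 0},{"ax": 0,"ay": 0,"az": 0,"dx": 0,"dy": 0,"dz": 0,"grip": 0},{"ax": 0,"ay": 0,"az": 0,"dx": 0,"dy": 0,"dz": 0,"grip": 0}]}}

```text
time: 4.62
position: [553.4, -258.5, 14.3]
tool_rot: [[-0.98, -0.199, -0.0], [-0.199, 0.98, 0.0], [0.0, 0.0, -1.0]]
contact_force: [0.3, -0.1, -0.1]
opening: 44.3
finger_force: 0.0
```

Call:
{"method": "servo_tool", "body": {"plan": [{"ax": 0,"ay": 0,"az": 0,"dx": 0,"dy": 0,"dz": 0,"grip": 0},{"ax": 0,"ay": 0,"az": 0,"dx": 0,"dy": 0,"dz": 0,"grip": 0},{"ax": 0,"ay": 0,"az": 0,"dx": 0,"dy": 0,"dz": 0,"grip": 0},{"ax": 0,"ay": 0,"az": 0,"dx": 0,"dy": 0,"dz": 0,"grip": 0}]}}

```text
time: 4.95
position: [553.3, -258.1, 14.4]
tool_rot: [[-0.98, -0.199, -0.001], [-0.199, 0.98, 0.001], [0.0, 0.001, -1.0]]
contact_force: [-0.8, 1.7, 1.8]
opening: 19.6
finger_force: 30.0
```

Call:
{"method": "servo_tool", "body": {"plan": [{"ax": 0,"ay": 0,"az": 0,"dx": 0,"dy": 0,"dz": -0.3,"grip": 0},{"ax": 0,"ay": 0,"az": 0,"dx": 0,"dy": 0,"dz": -0.6,"grip": 0},{"ax": 0,"ay": 0,"az": 0,"dx": 0,"dy": 0,"dz": -1,"grip": 0},{"ax": 0,"ay": 0,"az": 0,"dx": 0,"dy": 0,"dz": -1,"grip": 0}]}}

```text
time: 5.28
position: [557.5, -261.4, 122.6]
tool_rot: [[-0.98, -0.199, 0.011], [-0.199, 0.98, -0.008], [-0.009, -0.01, -1.0]]
contact_force: [0.4, -0.1, -0.4]
opening: 19.5
finger_force: 30.0
```

Call:
{"method": "servo_tool", "body": {"plan": [{"ax": 0,"ay": 0,"az": -0.071,"dx": 0,"dy": 0,"dz": -0.15,"grip": 0},{"ax": 0,"ay": 0,"az": -0.071,"dx": 0,"dy": 0,"dz": -0.15,"grip": 0},{"ax": 0,"ay": 0,"az": -0.071,"dx": 0,"dy": 0,"dz": -0.15,"grip": 0}]}}

```text
time: 5.53
position: [553.6, -258.7, 129.3]
tool_rot: [[-0.953, -0.304, 0.001], [-0.304, 0.953, -0.001], [-0.0, -0.001, -1.0]]
contact_force: [-0.2, 0.5, -2.3]
opening: 19.7
finger_force: 30.0
```

Call:
{"method": "servo_tool", "body": {"plan": [{"ax": 0,"ay": 0,"az": 0,"dx": -0.07,"dy": 0.25,"dz": 0,"grip": 0},{"ax": 0,"ay": 0,"az": 0,"dx": -0.14,"dy": 0.5,"dz": 0,"grip": 0},{"ax": 0,"ay": 0,"az": 0,"dx": -0.208,"dy": 0.742,"dz": 0,"grip": 0}]}}

```text
time: 5.78
position: [549.3, -180.4, 127.3]
tool_rot: [[-0.953, -0.303, -0.003], [-0.303, 0.953, 0.002], [0.002, 0.002, -1.0]]
contact_force: [0.0, 0.0, -3.5]
opening: 19.8
finger_force: 30.0
```

Call:
{"method": "servo_tool", "body": {"plan": [{"ax": 0,"ay": 0,"az": 0,"dx": -0.07,"dy": 0.25,"dz": 0,"grip": 0},{"ax": 0,"ay": 0,"az": 0,"dx": -0.14,"dy": 0.5,"dz": 0,"grip": 0},{"ax": 0,"ay": 0,"az": 0,"dx": -0.208,"dy": 0.742,"dz": 0,"grip": 0}]}}

```text
time: 6.03
position: [546.3, -102.9, 127.4]
tool_rot: [[-0.953, -0.304, -0.003], [-0.304, 0.953, 0.001], [0.002, 0.002, -1.0]]
contact_force: [1.1, 0.2, -2.2]
opening: 19.6
finger_force: 30.0
```

Call:
{"method": "servo_tool", "body": {"plan": [{"ax": 0,"ay": 0,"az": 0,"dx": -0.07,"dy": 0.25,"dz": 0,"grip": 0},{"ax": 0,"ay": 0,"az": 0,"dx": -0.14,"dy": 0.5,"dz": 0,"grip": 0},{"ax": 0,"ay": 0,"az": 0,"dx": -0.18,"dy": 0.65,"dz": 0,"grip": 0},{"ax": 0,"ay": 0,"az": 0,"dx": -0.208,"dy": 0.742,"dz": 0,"grip": 0},{"ax": 0,"ay": 0,"az": 0,"dx": -0.208,"dy": 0.742,"dz": 0,"grip": 0},{"ax": 0,"ay": 0,"az": 0,"dx": -0.208,"dy": 0.742,"dz": 0,"grip": 0}]}}

```text
time: 6.53
position: [544.3, -27.6, 128.6]
tool_rot: [[-0.952, -0.306, -0.001], [-0.306, 0.952, -0.0], [0.001, 0.0, -1.0]]
contact_force: [0.6, 0.3, -2.2]
opening: 19.8
finger_force: 30.0
```

Run:
```python
from h import *
where()
a=crop('top',245,150,110,118,3.56);b=crop('scene',220,130,110,118,3.56)
im=np.hstack([a,b]);print(im.shape)
cv2.imwrite('pics/p1.png',im[:,:,::-1])
```

```text
6.53 [544.3 -27.6 128.6] [[-0.952, -0.306, -0.001], [-0.306, 0.952, -0.0], [0.001, 0.0, -1.0]] [ 0.6  0.3 -2.2] 19.8 30.0
(420, 784, 3)
```

View pics/p1.png

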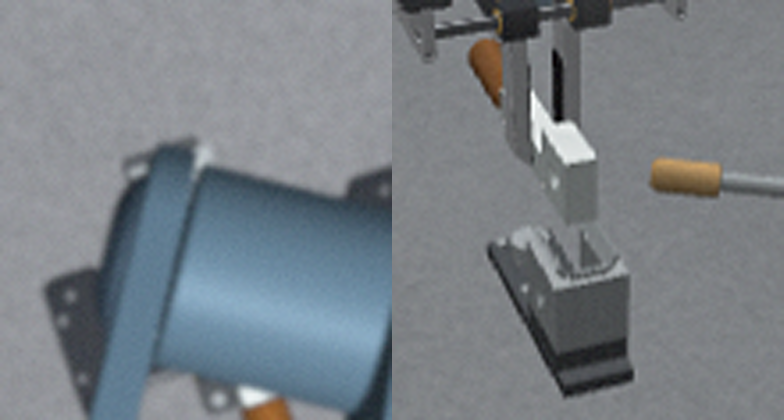

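The lever hangs over the slot, its eye front face centred near scene (271,184), and the bracket lips lie below it near (271,201). I'll check the offset numerically with the same camera.

Run:
```python
from h import *
np.set_printoptions(precision=1,suppress=True)
a=np.radians(17.9);d=np.array([np.cos(a),np.sin(a)]);n=np.array([-d[1],d[0]]);b=np.array([592.4,-11.6])
B=lambda x,y,z:np.r_[b+d*x+n*y,z]
print('eye',proj('scene',[B(22,-10,115),B(22,10,115),B(22,-10,159),B(22,10,159)]))
print('base front',proj('scene',[B(45,-24,12),B(45,24,12),B(45,-24,0),B(45,24,0)]), 'face top',proj('scene',[B(30,-24,78),B(30,24,78)]))
im=bot.capture('scene').mean(2).astype(int)
print('face row185',list(zip(range(258,284),im[185,258:284])))
for v in(220,222,224): print(v,list(zip(range(258,292),im[v,258:292])))
```

```text
eye [[268.3 193.2]
 [277.2 191.3]
 [268.1 175.7]
 [277.2 173.9]]
base front [[266.4 238.1]
 [286.6 233.3]
 [266.5 242.2]
 [286.5 237.4]] face top [[263.6 210.6]
 [284.5 206. ]]
face row185 [(258, np.int64(130)), (259, np.int64(129)), (260, np.int64(124)), (261, np.int64(126)), (262, np.int64(129)), (263, np.int64(126)), (264, np.int64(116)), (265, np.int64(114)), (266, np.int64(116)), (267, np.int64(110)), (268, np.int64(108)), (269, np.int64(99)), (270, np.int64(101)), (271, np.int64(104)), (272, np.int64(103)), (273, np.int64(100)), (274, np.int64(99)), (275, np.int64(103)), (276, np.int64(104)), (277, np.int64(118)), (278, np.int64(128)), (279, np.int64(128)), (280, np.int64(127)), (281, np.int64(128)), (282, np.int64(127)), (283, np.int64(126))]
220 [(258, np.int64(41)), (259, np.int64(40)), (260, np.int64(41)), (261, np.int64(67)), (262, np.int64(86)), (263, np.int64(85)), (264, np.int64(88)), (265, np.int64(84)), (266, np.int64(74)), (267, np.int64(74)), (268, np.int64(78)), (269, np.int64(76)), (270, np.int64(77)), (271, np.int64(77)), (272, np.int64(75)), (273, np.int64(81)),
[... 1135 characters left out ...]
, (259, np.int64(56)), (260, np.int64(36)), (261, np.int64(45)), (262, np.int64(39)), (263, np.int64(60)), (264, np.int64(89)), (265, np.int64(85)), (266, np.int64(80)), (267, np.int64(75)), (268, np.int64(77)), (269, np.int64(74)), (270, np.int64(74)), (271, np.int64(77)), (272, np.int64(77)), (273, np.int64(75)), (274, np.int64(74)), (275, np.int64(78)), (276, np.int64(76)), (277, np.int64(76)), (278, np.int64(77)), (279, np.int64(77)), (280, np.int64(78)), (281, np.int64(74)), (282, np.int64(76)), (283, np.int64(72)), (284, np.int64(73)), (285, np.int64(68)), (286, np.int64(108)), (287, np.int64(134)), (288, np.int64(133)), (289, np.int64(131)), (290, np.int64(128)), (291, np.int64(129))]
```

Run:
```python
from m import *
np.set_printoptions(precision=1,suppress=True)
a=np.radians(17.85);d=np.array([np.cos(a),np.sin(a)]);n=np.array([-d[1],d[0]])
T=np.array([544.3,-27.6]); b=T+50.4*d
B=lambda x,y,z:np.r_[b+d*x+n*y,z]
im=bot.capture('top');sm=bot.capture('scene')
G=roi(im,295,245,60,60,lambda p:(p.max(2)-p.min(2)>50)&(p[...,0]>p[...,2]+40))
m=mids(G);print('grip',m[::3].T)
P=onz('top',m[4:-4,:2],128); r=P[:,:2]-b; print('grip axis in lever frame (x,y):',np.c_[r@d,r@n][::3].T); print('grip end',proj('top',[B(-178,0,128)]),m[-1])
# lever start, scene: edges of bar/eye white top, vs top
for v in (236,238,240): print(v,[int(x) for x in sm[v].mean(1)[255:295]])
# boss in scene
print(sm[190:203,246:266].mean(2).astype(int))
```

```text
grip [[323.5 320.  320.5 321.5 322.5 323.5 324.5 326.5]
 [262.  265.  268.  271.  274.  277.  280.  283. ]
 [  2.   11.   12.   12.   12.   12.   12.   10. ]]
grip axis in lever frame (x,y): [[-119.5 -125.2 -130.9 -137.2 -143.2 -148.9]
 [  -3.3   -2.4   -1.5   -2.4   -2.4   -1.4]]
grip end [[328.7 295.8]] [331. 285.   3.]
236 [133, 132, 132, 134, 135, 137, 133, 136, 134, 136, 106, 36, 67, 85, 88, 82, 79, 79, 78, 74, 66, 54, 47, 45, 36, 38, 35, 37, 29, 37, 36, 35, 65, 139, 136, 132, 128, 129, 128, 130]
238 [127, 132, 133, 130, 131, 125, 125, 130, 125, 129, 132, 107, 32, 57, 49, 41, 38, 33, 32, 36, 35, 33, 32, 30, 63, 59, 76, 92, 99, 109, 124, 132, 130, 130, 131, 127, 126, 126, 125, 126]
240 [132, 132, 135, 134, 131, 129, 127, 131, 130, 135, 130, 129, 106, 39, 29, 37, 60, 56, 72, 87, 106, 105, 119, 134, 135, 135, 136, 132, 132, 129, 128, 126, 125, 125, 121, 129, 129, 134, 128, 129]
[[135 133 130 130 125 130 132 128 133 127 130 129 127 128 130 129 130 133
  129 130]
 [133 134 134 128 131 132 129 130 132 129 131 131 133 132 129 130 129 131
  130 127]
 [132 130 130 131 129 132 134 129 133
[... 198 characters left out ...]
 146 126
  107 131]
 [132 129 127 129 132 132 134 140 159 170 172 171 169 163 148 137 163 147
   94 124]
 [132 131 129 132 136 140 122 142 174 171 172 167 170 167 150 137 134 163
  106  95]
 [130 124 117 135 162 157 100 132 174 168 170 158 155 168 157 146 120 134
   83  85]
 [118  90  91 119 156 140  90 110 158 168 172 149 114 169 166 151 137 124
   79  83]
 [107  57  78  84  98  76  74  79 102 140 152 133  97 154 168 159 152 137
  102  80]
 [106  42  79  80  83  81  81  82  89  90 102 101  79 115 173 169 164 148
  122  84]
 [117  34  61  85  86  83  81  83  92  94  88  87  81  86 159 166 166 150
  141 102]
 [134  57  39  80  85  85  84  83  92  92  88  92  84  84 115 170 165 159
  152 123]]
```

Run:
```python
from m import *
np.set_printoptions(precision=1,suppress=True,linewidth=200)
a=np.radians(17.85);d=np.array([np.cos(a),np.sin(a)]);n=np.array([-d[1],d[0]])
T=np.array([544.3,-27.6]); b=T+50.4*d
B=lambda x,y,z:np.r_[b+d*x+n*y,z]
im=bot.capture('top').astype(int);sm=bot.capture('scene')
print((im[256:300:2,308:340:2,0]-im[256:300:2,308:340:2,2]))
print('pred top x=-110,-178 :',proj('top',[B(-110,0,128),B(-178,0,128)]))
print('pred scene grip end/bar end/eye:',proj('scene',[B(-178,0,128),B(-110,0,128),B(22,0,159)]))
G=roi(sm,235,125,40,40,lambda p:(p.max(2)-p.min(2)>50)&(p[...,0]>p[...,2]+40)); m=mids(G);print(m.T)
L=roi(sm,250,140,40,60,lambda p:p.mean(2)>190);print(mids(L)[::2].T)
```

```text
[[-33 -40 -41 -43 -46 -46 -49 -46 -47 -47 -53 -49 -50 -49 -50 -51]
 [ -9 -20 -20 -20 -30 -34 -37 -40 -43 -44 -45 -44 -43 -47 -46 -47]
 [-11  -5  -8  -6  -8 -14 -18 -14 -27 -38 -41 -44 -44 -45 -44 -43]
 [-11  -9  -9 -10  -6  -1  21  56  58  -1 -19 -24 -34 -39 -42 -44]
 [ -7 -10   0  13  39  84 102 109  96  27  -5 -10 -12 -15 -20 -24]
 [ -8  -8  -1  54  93 101 115 106 101  52  -2  -7  -8  -7  -8  -8]
 [ -6  -7  -6  33  89  96 112 110 103  81   8 -10  -6  -6  -7  -7]
 [ -9  -7  -6  10  76  99 109 112 108  92  26  -7  -8  -5  -9  -9]
 [ -9  -8  -9   1  57  91 106 115 111 101  54  -3  -8  -8  -7 -11]
 [ -9  -7  -6  -3  33  91  97 110 110 106  80   9  -7  -6  -9  -8]
 [ -8 -10 -10  -7  14  77  96 107 112 108  94  27  -5  -8  -9  -9]
 [ -7  -8  -7  -6   1  59  99 107 110 109  99  50  -3  -6  -8  -7]
 [-18 -13 -11  -9  -4  31  90 102 110 114 104  74   6  -5  -9 -10]
 [-38 -36 -30 -28 -16   9  65  92 107 111 103  90  26  -6  -9  -7]
 [-47 -40 -40 -42 -37 -33 -18  11  43  75  90  89  52  -4  -6  -8]
 [-40 -41 -42 -41 -44 -46 -40 -43 -35 -25 -11  11  20  -4  -9  -8]
 [-40 -41 -42 -44 -42 -39 -3
[... 313 characters left out ...]
-46 -45 -50 -49 -46 -49 -47 -45 -48 -50 -50 -50 -53 -53 -53]]
pred top x=-110,-178 : [[317.3 261.8]
 [328.7 295.8]]
pred scene grip end/bar end/eye: [[245.2 144.6]
 [253.5 157.6]
 [272.4 174.7]]
[[246.5 246.  245.5 245.5 245.5 246.  246.5 247.  247.  247.5 248.  247.5 248.5 248.  248.5 248.5 249. ]
 [141.  142.  143.  144.  145.  146.  147.  148.  149.  150.  151.  152.  153.  154.  155.  156.  157. ]
 [  4.    7.    8.    8.    8.    9.    8.    7.    7.    6.    5.    6.    4.    3.    2.    2.    1. ]]
[[259.  259.5 260.5 261.  263.5 265.8 267.2 268.  270.2 271.5]
 [156.  158.  160.  162.  164.  166.  168.  170.  172.  174. ]
 [  1.    2.    4.    5.    8.   11.   12.   12.   12.    8. ]]
```

Top-view positions sit about 2 to 4 mm low in y against the held lever and the scene view. I'll shift +3 mm along tool y and lower in steps, watching the force.

Call:
{"method": "servo_tool", "body": {"plan": [{"ax": 0,"ay": 0,"az": 0,"dx": 0,"dy": 0.03,"dz": 0,"grip": 0},{"ax": 0,"ay": 0,"az": 0,"dx": 0,"dy": 0.03,"dz": 0.15,"grip": 0},{"ax": 0,"ay": 0,"az": 0,"dx": 0,"dy": 0.03,"dz": 0.3,"grip": 0},{"ax": 0,"ay": 0,"az": 0,"dx": 0,"dy": 0.03,"dz": 0.38,"grip": 0},{"ax": 0,"ay": 0,"az": 0,"dx": 0,"dy": 0.03,"dz": 0.42,"grip": 0},{"ax": 0,"ay": 0,"az": 0,"dx": 0,"dy": 0.03,"dz": 0.45,"grip": 0},{"ax": 0,"ay": 0,"az": 0,"dx": 0,"dy": 0.03,"dz": 0.45,"grip": 0}]}}

```text
time: 7.47
position: [543.7, -24.7, 84.3]
tool_rot: [[-0.952, -0.306, -0.0], [-0.306, 0.952, 0.0], [0.0, 0.0, -1.0]]
contact_force: [1.2, 0.3, -1.6]
opening: 20.0
finger_force: 30.0
```

Call:
{"method": "servo_tool", "body": {"plan": [{"ax": 0,"ay": 0,"az": 0,"dx": 0,"dy": 0,"dz": 0.04,"grip": 0},{"ax": 0,"ay": 0,"az": 0,"dx": 0,"dy": 0,"dz": 0.08,"grip": 0},{"ax": 0,"ay": 0,"az": 0,"dx": 0,"dy": 0,"dz": 0.12,"grip": 0},{"ax": 0,"ay": 0,"az": 0,"dx": 0,"dy": 0,"dz": 0.12,"grip": 0}]}}

```text
time: 7.8
position: [543.2, -24.5, 71.6]
tool_rot: [[-0.952, -0.306, -0.001], [-0.306, 0.952, 0.0], [0.001, 0.001, -1.0]]
contact_force: [0.5, 0.1, -1.9]
opening: 19.6
finger_force: 30.0
```

Call:
{"method": "servo_tool", "body": {"plan": [{"ax": 0,"ay": 0,"az": 0,"dx": 0,"dy": 0,"dz": 0.05,"grip": 0},{"ax": 0,"ay": 0,"az": 0,"dx": 0,"dy": 0,"dz": 0.1,"grip": 0},{"ax": 0,"ay": 0,"az": 0,"dx": 0,"dy": 0,"dz": 0.15,"grip": 0},{"ax": 0,"ay": 0,"az": 0,"dx": 0,"dy": 0,"dz": 0.2,"grip": 0},{"ax": 0,"ay": 0,"az": 0,"dx": 0,"dy": 0,"dz": 0.25,"grip": 0},{"ax": 0,"ay": 0,"az": 0,"dx": 0,"dy": 0,"dz": 0.25,"grip": 0}]}}

```text
time: 8.3
position: [542.8, -24.5, 46.0]
tool_rot: [[-0.952, -0.306, -0.002], [-0.306, 0.952, 0.001], [0.002, 0.001, -1.0]]
contact_force: [0.4, 0.9, -2.0]
opening: 19.6
finger_force: 30.0
```

Call:
{"method": "servo_tool", "body": {"plan": [{"ax": 0,"ay": 0,"az": 0,"dx": 0,"dy": 0,"dz": 0.02,"grip": 0},{"ax": 0,"ay": 0,"az": 0,"dx": 0,"dy": 0,"dz": 0.035,"grip": 0},{"ax": 0,"ay": 0,"az": 0,"dx": 0,"dy": 0,"dz": 0.035,"grip": 0}]}}

```text
time: 8.55
position: [543.7, -24.6, 43.8]
tool_rot: [[-0.952, -0.306, -0.0], [-0.306, 0.952, 0.0], [0.0, 0.0, -1.0]]
contact_force: [-0.0, 0.0, -2.1]
opening: 19.6
finger_force: 30.0
```

Run:
```python
from m import *
np.set_printoptions(precision=1,suppress=True,linewidth=200)
s_=where()
b=crop('scene',215,150,110,110,4.5);c=crop('top',280,230,60,83,5.96)
h=min(len(b),len(c));cv2.imwrite('pics/p2.png',np.hstack([b[:h],c[:h,:300]])[:,:,::-1])
```

```text
8.55 [543.7 -24.6  43.8] [[-0.952, -0.306, -0.0], [-0.306, 0.952, 0.0], [0.0, 0.0, -1.0]] [-0.   0.  -2.1] 19.6 30.0
```

View pics/p2.png

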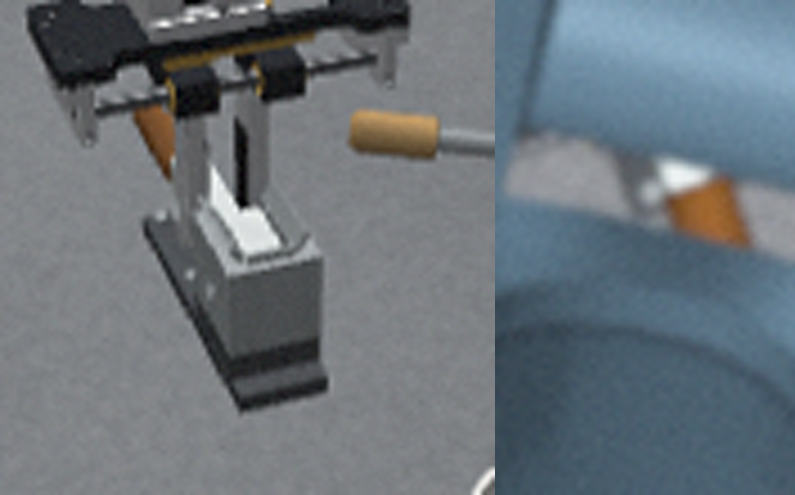

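The eye is down in the slot (scene crop, eye at (255,235)) with its front near the backstop, and the force shows only the lever's weight. Lowering the last 2 mm, then releasing.

Call:
{"method": "servo_tool", "body": {"plan": [{"ax": 0,"ay": 0,"az": 0,"dx": 0,"dy": 0,"dz": 0.01,"grip": 0},{"ax": 0,"ay": 0,"az": 0,"dx": 0,"dy": 0,"dz": 0.02,"grip": 0},{"ax": 0,"ay": 0,"az": 0,"dx": 0,"dy": 0,"dz": 0.02,"grip": 0},{"ax": 0,"ay": 0,"az": 0,"dx": 0,"dy": 0,"dz": 0.02,"grip": 0}]}}

```text
time: 8.98
position: [544.0, -24.7, 42.4]
tool_rot: [[-0.952, -0.307, 0.001], [-0.307, 0.952, -0.0], [-0.0, -0.0, -1.0]]
contact_force: [-0.4, 0.5, 0.5]
opening: 20.0
finger_force: 30.0
```

Call:
{"method": "servo_tool", "body": {"plan": [{"ax": 0,"ay": 0,"az": 0,"dx": 0,"dy": 0,"dz": 0,"grip": 0.55},{"ax": 0,"ay": 0,"az": 0,"dx": 0,"dy": 0,"dz": 0,"grip": 0.55},{"ax": 0,"ay": 0,"az": 0,"dx": 0,"dy": 0,"dz": 0,"grip": 0.55},{"ax": 0,"ay": 0,"az": 0,"dx": 0,"dy": 0,"dz": 0,"grip": 0.55},{"ax": 0,"ay": 0,"az": 0,"dx": 0,"dy": 0,"dz": -0.1,"grip": 0.55},{"ax": 0,"ay": 0,"az": 0,"dx": 0,"dy": 0,"dz": -0.4,"grip": 0.55},{"ax": 0,"ay": 0,"az": 0,"dx": 0,"dy": 0,"dz": -0.8,"grip": 0.55},{"ax": 0,"ay": 0,"az": 0,"dx": 0,"dy": 0,"dz": -1,"grip": 0.55}]}}

```text
time: 9.65
position: [545.5, -25.1, 146.8]
tool_rot: [[-0.952, -0.307, 0.005], [-0.307, 0.952, -0.001], [-0.005, -0.003, -1.0]]
contact_force: [0.9, -2.4, -0.1]
opening: 51.5
finger_force: 0.0
```

Call:
{"method": "servo_tool", "body": {"plan": [{"ax": 0,"ay": 0,"az": 0.279,"dx": 0,"dy": 0,"dz": -0.2,"grip": 0.55},{"ax": 0,"ay": 0,"az": 0.279,"dx": 0,"dy": 0,"dz": -0.2,"grip": 0.55},{"ax": 0,"ay": 0,"az": 0.279,"dx": 0,"dy": 0,"dz": -0.2,"grip": 0.55},{"ax": 0,"ay": 0,"az": 0.279,"dx": 0,"dy": 0,"dz": -0.2,"grip": 0.55}]}}

```text
time: 9.98
position: [544.2, -24.7, 163.5]
tool_rot: [[-0.991, 0.132, 0.002], [0.131, 0.991, -0.001], [-0.002, -0.0, -1.0]]
contact_force: [0.0, -0.3, -0.2]
opening: 51.5
finger_force: 0.0
```

Call:
{"method": "servo_tool", "body": {"plan": [{"ax": 0,"ay": 0,"az": 0,"dx": 0.068,"dy": 0.985,"dz": 0,"grip": 0.55},{"ax": 0,"ay": 0,"az": 0,"dx": 0.068,"dy": 0.985,"dz": 0,"grip": 0.55},{"ax": 0,"ay": 0,"az": 0,"dx": 0.068,"dy": 0.985,"dz": 0,"grip": 0.55}]}}

```text
time: 10.23
position: [549.4, 77.1, 162.9]
tool_rot: [[-0.992, 0.125, 0.001], [0.125, 0.992, 0.001], [-0.001, 0.001, -1.0]]
contact_force: [0.3, -0.8, -1.0]
opening: 51.5
finger_force: 0.0
```

Call:
{"method": "servo_tool", "body": {"plan": [{"ax": 0,"ay": 0,"az": 0,"dx": 0.068,"dy": 0.985,"dz": 0,"grip": 0.55},{"ax": 0,"ay": 0,"az": 0,"dx": 0.068,"dy": 0.985,"dz": 0,"grip": 0.55},{"ax": 0,"ay": 0,"az": 0,"dx": 0.068,"dy": 0.985,"dz": 0,"grip": 0.55}]}}

```text
time: 10.48
position: [555.0, 176.5, 163.0]
tool_rot: [[-0.992, 0.123, 0.001], [0.123, 0.992, 0.001], [-0.001, 0.001, -1.0]]
contact_force: [0.4, -0.9, -0.2]
opening: 51.6
finger_force: 0.0
```

Call:
{"method": "servo_tool", "body": {"plan": [{"ax": 0,"ay": 0,"az": 0,"dx": 0.068,"dy": 0.985,"dz": 0,"grip": 0.55},{"ax": 0,"ay": 0,"az": 0,"dx": 0.068,"dy": 0.985,"dz": 0,"grip": 0.55},{"ax": 0,"ay": 0,"az": 0,"dx": 0.068,"dy": 0.985,"dz": 0,"grip": 0.55},{"ax": 0,"ay": 0,"az": 0,"dx": 0.068,"dy": 0.985,"dz": 0,"grip": 0.55},{"ax": 0,"ay": 0,"az": 0,"dx": 0.068,"dy": 0.985,"dz": 0,"grip": 0.55}]}}

```text
time: 10.9
position: [560.7, 271.2, 162.3]
tool_rot: [[-0.992, 0.125, 0.0], [0.125, 0.992, -0.001], [-0.0, -0.001, -1.0]]
contact_force: [0.4, -0.1, -0.1]
opening: 51.9
finger_force: 0.0
```

Run:
```python
from m import *
where()
c=crop('top',262,175,90,100,4.4);b=crop('scene',225,160,90,100,4.4)
cv2.imwrite('pics/p3.png',np.hstack([c,b])[:,:,::-1])
im=bot.capture('top');cv2.imwrite('pics/top1.png',im[:,:,::-1])
```

```text
10.9 [560.7 271.2 162.3] [[-0.992, 0.125, 0.0], [0.125, 0.992, -0.001], [-0.0, -0.001, -1.0]] [ 0.4 -0.1 -0.1] 51.9 0.0
```

View pics/p3.png

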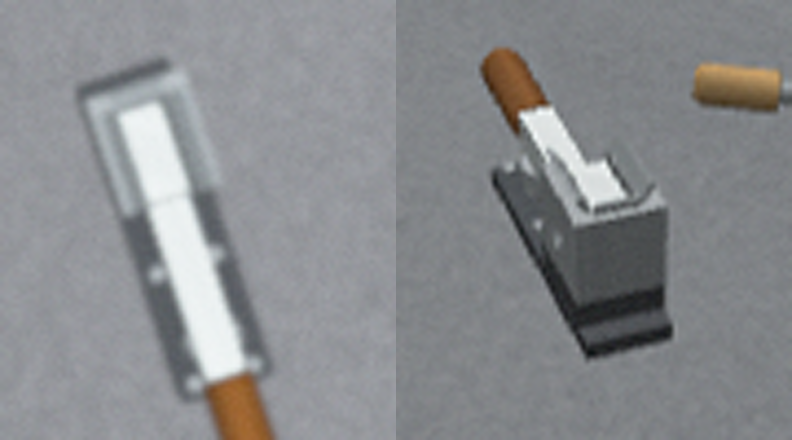

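The lever lies in the slot: in the top crop the eye is at (150,150) inside the lips and the bar runs over the boss to the grip at (235,390). I'll measure how well the bores line up along the arm.

Run:
```python
from m import *
np.set_printoptions(precision=1,suppress=True)
t1=cv2.imread('pics/top1.png')[:,:,::-1]
a=np.radians(17.9);d=np.array([np.cos(a),np.sin(a)]);n=np.array([-d[1],d[0]]);b=np.array([592.4,-11.6])
L=roi(t1,280,190,50,80,lambda p:(p.mean(2)>190));m=mids(L);print(m[::4].T,m[-1])
e=m[3:18];k=m[26:-4]
def rel(uv,z): p=onz('top',uv,z)[:,:2]-b; return np.c_[p@d,p@n]
E=rel(e[:,:2],72);B=rel(k[:,:2],52)
print('eye y',E[:,1],'bar y',B[::4,1],'slope deg',np.degrees(np.polyfit(np.r_[E[:,0],B[:,0]],np.r_[E[:,1],B[:,1]],1)[0]))
# front edge by profile along the eye axis
for nm,z,xs in(('front',72,np.arange(10,34)),('step/barend',52,np.arange(-125,-95))):
    P=np.array([np.r_[b+d*x+n*E[:,1].mean(),z] for x in xs]);q=proj('top',P)
    v=cv2.remap(t1.mean(2).astype(np.float32),q[None,:,0].astype(np.float32),q[None,:,1].astype(np.float32),1)[0]
    print(nm,list(zip(xs.tolist(),v.astype(int).tolist())))
```

```text
[[296.5 294.  295.5 297.  298.  299.5 300.5 301.5 303.  304.5 305.5 307.
  308.5 310.  311.  312. ]
 [198.  202.  206.  210.  214.  218.  222.  226.  230.  234.  238.  242.
  246.  250.  254.  258. ]
 [  2.   11.   10.   11.   11.   10.   10.   10.   11.   10.   10.   11.
   10.   11.   11.    9. ]] [310.5 260.    4. ]
eye y [1.  1.7 2.3 1.  1.7 1.4 1.1 1.7 1.4 1.1 1.8 1.4 1.1 1.8 1.5] bar y [2.3 1.  0.7 1.4 1.1 1.8 1.5 1.2 1.9] slope deg 0.04213828810620029
front [(10, 240), (11, 240), (12, 240), (13, 241), (14, 241), (15, 241), (16, 241), (17, 239), (18, 238), (19, 234), (20, 229), (21, 216), (22, 200), (23, 185), (24, 172), (25, 170), (26, 170), (27, 172), (28, 175), (29, 175), (30, 170), (31, 164), (32, 152), (33, 141)]
step/barend [(-125, 102), (-124, 104), (-123, 106), (-122, 106), (-121, 105), (-120, 104), (-119, 103), (-118, 103), (-117, 102), (-116, 101), (-115, 100), (-114, 103), (-113, 113), (-112, 130), (-111, 157), (-110, 186), (-109, 209), (-108, 228), (-107, 235), (-106, 240), (-105, 241), (-104, 241), (-103, 241), (-102, 241), (-101, 241), (-100, 240), (-99, 240), (-98, 240), (-97, 240), (-96, 241)]
```

Call:
{"method": "servo_tool", "body": {"plan": [{"ax": 0,"ay": 0,"az": 0,"dx": 0,"dy": 0,"dz": 0.35,"grip": 0.55},{"ax": 0,"ay": 0,"az": 0,"dx": 0,"dy": 0,"dz": 0.7,"grip": 0.55},{"ax": 0,"ay": 0,"az": 0,"dx": 0,"dy": 0,"dz": 0.7,"grip": 0.55},{"ax": 0,"ay": 0,"az": 0,"dx": 0,"dy": 0,"dz": 0.7,"grip": 0.55}]}}

```text
time: 11.38
position: [559.5, 269.4, 90.3]
tool_rot: [[-0.992, 0.128, -0.005], [0.128, 0.992, -0.001], [0.004, -0.002, -1.0]]
contact_force: [-0.1, -0.3, -0.4]
opening: 51.9
finger_force: 0.0
```

Run:
```python
from h import *
where()
b=crop('scene',340,130,90,110,4.4)
c=crop('scene',340,130,90,110,4.4,cv2.cvtColor(cv2.imread('pics/scene0.png'),cv2.COLOR_BGR2RGB))
cv2.imwrite('pics/p4.png',np.hstack([b,c])[:,:,::-1])
```

```text
11.38 [559.5 269.4  90.3] [[-0.992, 0.128, -0.005], [0.128, 0.992, -0.001], [0.004, -0.002, -1.0]] [-0.1 -0.3 -0.4] 51.9 0.0
```

View pics/p4.png

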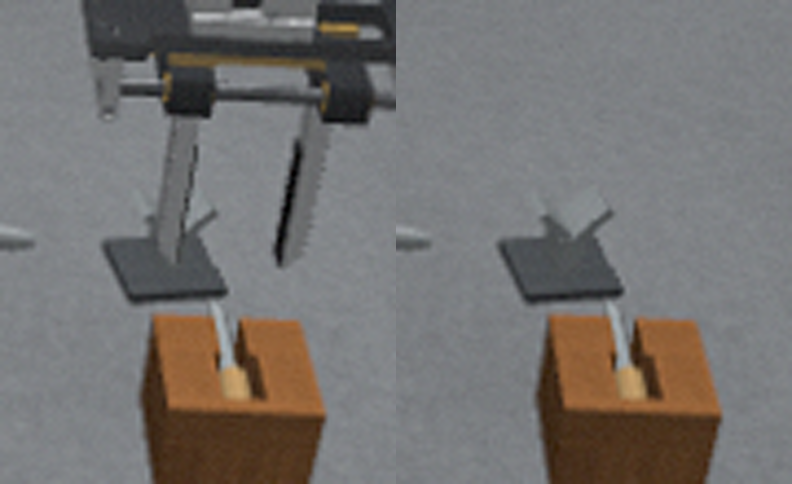

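The gripper is over the exposed shank, between its fingertips at crop (175,262) and (283,265), with the shank at (222,325). I'll check the lateral position with the scene camera, which agrees with the robot.

Run:
```python
from h import *
np.set_printoptions(precision=1,suppress=True)
where()
print(proj('scene',[(545,273,43),(561,271,44),(577,269,44),(609.9,265,45),(627,263,49)]))
s=cv2.imread('pics/scene0.png').mean(2)
for v in range(198,214,2): print(v,s[v,382:398].astype(int))
# rest in both views: V vertex line and trough ends
print('rest foot scene'); 
fs=[(484.2-0,0)]
t=cv2.imread('pics/top0.png').mean(2)
print('rest foot corners top-> world z8', onz('top',[(153,262.5),(181,260.5),(183,288.5),(155,290.5)],8)); print('trough top',onz('top',[(153.5,270.5),(172.8,269.5),(173.5,282.5),(154.5,283.5)],53))
```

```text
11.43 [561.2 270.1  92.7] [[-0.992, 0.128, -0.0], [0.128, 0.992, -0.0], [0.0, -0.0, -1.0]] [ 0.3 -0.5  1. ] 51.7 0.0
[[387.9 198.1]
 [388.8 201.7]
 [389.7 205.8]
 [391.6 214. ]
 [392.9 217.3]]
198 [ 98 103 102 101  98 112 131 117 131 130 130 130 128 125 131 131]
200 [126 130 132 132 132 121 157 171 140 124 128 133 134 125 124 125]
202 [104 103 101 102 105  99 120 161 154 110 128 128 110 113 112 118]
204 [ 99  95 100  97  97  96  94 153 170 136 124 130  53  90  95  97]
206 [ 99 100  98  99 100 103  97 126 164 156 109 108  39  69 101  94]
208 [102  99  97  99 103 104 100 102 164 163 130  61  36  45  99  99]
210 [100  99  98  95  99 104  85  60 133 166 151  65  40  47  68  87]
212 [ 96  96  96  96 101 103 106  50 143 161 158 112  35  42  47  47]
rest foot scene
rest foot corners top-> world z8 [[483.  300.    8. ]
 [486.7 239.    8. ]
 [426.3 234.7   8. ]
 [422.5 295.6   8. ]]
trough top [[468.9 287.3  53. ]
 [470.6 247.1  53. ]
 [443.8 245.6  53. ]
 [442.1 285.1  53. ]]
```

Call:
{"method": "servo_tool", "body": {"plan": [{"ax": 0,"ay": 0,"az": 0,"dx": 0,"dy": 0.013,"dz": 0.3,"grip": 0.55},{"ax": 0,"ay": 0,"az": 0,"dx": 0,"dy": 0.013,"dz": 0.5,"grip": 0.55},{"ax": 0,"ay": 0,"az": 0,"dx": 0,"dy": 0.013,"dz": 0.63,"grip": 0.45},{"ax": 0,"ay": 0,"az": 0,"dx": 0,"dy": 0.013,"dz": 0.63,"grip": 0.35},{"ax": 0,"ay": 0,"az": 0,"dx": 0,"dy": 0.013,"dz": 0.63,"grip": 0.25},{"ax": 0,"ay": 0,"az": 0,"dx": 0,"dy": 0.013,"dz": 0.63,"grip": 0.25},{"ax": 0,"ay": 0,"az": 0,"dx": 0,"dy": 0.013,"dz": 0.63,"grip": 0.25}]}}

```text
time: 12.02
position: [562.6, 272.7, 31.1]
tool_rot: [[-0.992, 0.126, 0.003], [0.126, 0.992, 0.001], [-0.003, 0.001, -1.0]]
contact_force: [-0.1, 0.6, -0.1]
opening: 24.2
finger_force: 0.0
```

Call:
{"method": "servo_tool", "body": {"plan": [{"ax": 0,"ay": 0,"az": 0,"dx": 0,"dy": 0,"dz": 0,"grip": 0.1},{"ax": 0,"ay": 0,"az": 0,"dx": 0,"dy": 0,"dz": 0,"grip": 0},{"ax": 0,"ay": 0,"az": 0,"dx": 0,"dy": 0,"dz": 0,"grip": 0},{"ax": 0,"ay": 0,"az": 0,"dx": 0,"dy": 0,"dz": 0,"grip": 0},{"ax": 0,"ay": 0,"az": 0,"dx": 0,"dy": 0,"dz": 0,"grip": 0},{"ax": 0,"ay": 0,"az": 0,"dx": 0,"dy": 0,"dz": 0,"grip": 0}]}}

```text
time: 12.52
position: [561.4, 272.5, 29.4]
tool_rot: [[-0.992, 0.126, 0.001], [0.126, 0.992, 0.0], [-0.001, 0.0, -1.0]]
contact_force: [0.9, 0.3, 2.6]
opening: 8.5
finger_force: 30.0
```

Call:
{"method": "servo_tool", "body": {"plan": [{"ax": 0,"ay": 0,"az": 0,"dx": 0,"dy": 0,"dz": -0.05,"grip": 0},{"ax": 0,"ay": 0,"az": 0,"dx": 0,"dy": 0,"dz": -0.1,"grip": 0},{"ax": 0,"ay": 0,"az": 0,"dx": 0,"dy": 0,"dz": -0.2,"grip": 0},{"ax": 0,"ay": 0,"az": 0,"dx": 0,"dy": 0,"dz": -0.3,"grip": 0},{"ax": 0,"ay": 0,"az": 0,"dx": 0,"dy": 0,"dz": -0.4,"grip": 0},{"ax": 0,"ay": 0,"az": 0,"dx": 0,"dy": 0,"dz": -0.5,"grip": 0},{"ax": 0,"ay": 0,"az": 0,"dx": 0,"dy": 0,"dz": -0.5,"grip": 0},{"ax": 0,"ay": 0,"az": 0,"dx": 0,"dy": 0,"dz": -0.5,"grip": 0}]}}

```text
time: 13.18
position: [561.6, 272.5, 80.1]
tool_rot: [[-0.992, 0.126, 0.002], [0.126, 0.992, 0.001], [-0.002, 0.001, -1.0]]
contact_force: [-0.6, -0.2, -0.7]
opening: 8.8
finger_force: 29.9
```

Run:
```python
from h import *
where()
b=crop('scene',340,130,90,110,4.4)
c=crop('top',140,180,90,110,4.4)
cv2.imwrite('pics/p5.png',np.hstack([b,c])[:,:,::-1])
```

```text
13.18 [561.6 272.5  80.1] [[-0.992, 0.126, 0.002], [0.126, 0.992, 0.001], [-0.002, 0.001, -1.0]] [-0.6 -0.2 -0.7] 8.8 29.9
```

View pics/p5.png

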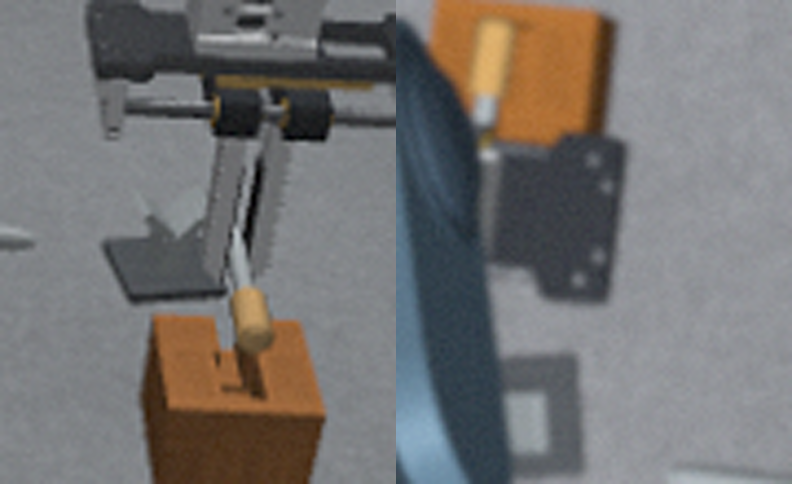

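The pin is out of the block and held by its shank. The knob's end shows at scene crop (255,335), i.e. pixel (398,206). I'll check whether it is level.

```bash
cat > pin.py <<'E'
from m import *
np.set_printoptions(precision=1,suppress=True)
def knob(n,u,v,w,h,im):
    k=roi(im,u,v,w,h,lambda p:(p[...,1]>120)&(p[...,0]-p[...,2]>55)&(p[...,0]>165))
    pts=np.argwhere(k)[:,::-1]; return pts.mean(0),rect(k)[0],k.sum(),pts.min(0),pts.max(0)
E
python3 - <<'E'
from pin import *
S=bot.capture('scene');T=bot.capture('top')
ks=knob('scene',385,190,25,25,S);kt=knob('top',150,178,25,30,T);print('s',ks);print('t',kt)
print('knob centre tri (top surface-ish)',tri([ks[0]],[kt[0]]))
c=np.array([561.6,272.5,91]);ax=np.array([.992,-.126,0])
for off in (49,): print('expected level: knob centre',c+ax*(49+18),'end',c+ax*85, proj('scene',[c+ax*67+[0,0,0],c+ax*85]),proj('top',[c+ax*67,c+ax*85,c+ax*49]))
E
```

```text
s (array([396.1, 199.9]), ((396.5, 200.0), (8.0, 5.0), 90.0), np.int64(41), array([394, 196]), array([399, 204]))
t (array([161. , 192.6]), ((161.12161254882812, 192.270263671875), (8.219949722290039, 18.577085494995117), 9.462322235107422), np.int64(145), array([156, 183]), array([166, 201]))
knob centre tri (top surface-ish) [[627.  261.9  96.7   1.3]]
expected level: knob centre [628.1 264.1  91. ] end [645.9 261.8  91. ] [[396.5 202.4]
 [397.6 207.3]] [[160.3 192.2]
 [161.5 183.4]
 [159.2 201.1]]
```

Call:
{"method": "servo_tool", "body": {"plan": [{"ax": 0,"ay": 0,"az": -0.124,"dx": 0,"dy": 0,"dz": -0.1,"grip": 0},{"ax": 0,"ay": 0,"az": -0.124,"dx": 0,"dy": 0,"dz": -0.1,"grip": 0},{"ax": 0,"ay": 0,"az": -0.124,"dx": 0,"dy": 0,"dz": -0.1,"grip": 0}]}}

```text
time: 13.63
position: [561.0, 272.3, 88.9]
tool_rot: [[-0.998, -0.069, -0.0], [-0.069, 0.998, -0.0], [0.0, -0.0, -1.0]]
contact_force: [-0.3, -0.3, -0.5]
opening: 8.8
finger_force: 29.9
```

Call:
{"method": "servo_tool", "body": {"plan": [{"ax": 0,"ay": 0,"az": 0,"dx": 0.2,"dy": 0.005,"dz": 0,"grip": 0},{"ax": 0,"ay": 0,"az": 0,"dx": 0.4,"dy": 0.01,"dz": 0,"grip": 0},{"ax": 0,"ay": 0,"az": 0,"dx": 0.667,"dy": 0.015,"dz": 0,"grip": 0}]}}

```text
time: 13.88
position: [494.1, 269.0, 88.4]
tool_rot: [[-0.998, -0.065, -0.0], [-0.065, 0.998, -0.0], [0.0, -0.0, -1.0]]
contact_force: [-0.4, 0.6, -0.3]
opening: 9.0
finger_force: 29.9
```

Call:
{"method": "servo_tool", "body": {"plan": [{"ax": 0,"ay": 0,"az": 0,"dx": 0.25,"dy": 0.005,"dz": 0,"grip": 0},{"ax": 0,"ay": 0,"az": 0,"dx": 0.45,"dy": 0.01,"dz": 0,"grip": 0},{"ax": 0,"ay": 0,"az": 0,"dx": 0.667,"dy": 0.015,"dz": 0,"grip": 0},{"ax": 0,"ay": 0,"az": 0,"dx": 0.667,"dy": 0.015,"dz": 0,"grip": 0},{"ax": 0,"ay": 0,"az": 0,"dx": 0.667,"dy": 0.015,"dz": 0,"grip": 0},{"ax": 0,"ay": 0,"az": 0,"dx": 0.667,"dy": 0.015,"dz": 0,"grip": 0}]}}

```text
time: 14.38
position: [428.5, 266.3, 89.1]
tool_rot: [[-0.998, -0.067, 0.001], [-0.067, 0.998, 0.0], [-0.001, 0.0, -1.0]]
contact_force: [-1.0, -0.2, -0.5]
opening: 8.9
finger_force: 29.9
```

Run:
```python
from pin import *
s_=where();p=s_['position'];R=s_['tool_rot']
S=bot.capture('scene');T=bot.capture('top')
d=-R[:,0]; c=p-R[:,2]*10.6
print('pred knob centre/end/tip/shoulder',proj('scene',[c+d*66,c+d*84,c-d*18,c+d*48]),proj('top',[c+d*66,c+d*84]))
ks=knob('scene',365,160,40,40,S);print(ks)
a=np.radians(4);x=np.array([np.cos(a),np.sin(a)]);y=np.array([-x[1],x[0]])
q=lambda X,Y,z:np.r_[np.array([455.3,268])+x*X+y*Y,z]
print('rest pred: foot front corners, V tops front, vertex front',proj('scene',[q(30,-30,8),q(30,30,8),q(-30,30,8),q(14,-18.5,53),q(14,18.5,53),q(14,0,35)]))
s0=cv2.imread('pics/scene0.png').mean(2).astype(int)
print(s0[172:198:2,362:394]);
```

```text
14.38 [428.5 266.3  89.1] [[-0.998, -0.067, 0.001], [-0.067, 0.998, 0.0], [-0.001, 0.0, -1.0]] [-1.  -0.2 -0.5] 8.9 29.9
pred knob centre/end/tip/shoulder [[385.3 166.8]
 [387.6 170.8]
 [375.3 149.9]
 [383.1 163. ]] [[155.7 259.3]
 [155.2 250.2]]
(array([385.5, 164.1]), ((385.50006103515625, 164.00001525878906), (7.602630138397217, 3.5777084827423096), 63.43495178222656), np.int64(29), array([383, 161]), array([388, 167]))
rest pred: foot front corners, V tops front, vertex front [[367.7 196.5]
 [390.3 195. ]
 [383.2 182.2]
 [372.5 177.9]
 [386.6 177.1]
 [378.6 183.5]]
[[128 126 127 127 131 130 132 132 130 132 128 126 130 132 132 131 128 128
  129 128 130 131 135 137 129 130 131 129 130 131 130 131]
 [128 127 128 129 130 128 128 134 134 139 131 129 132 125 130 132 131 131
  134 136 138 136 139 137 129 133 132 133 130 131 133 131]
 [132 131 130 132 130 130 126 132 134 136 139 130 121 126 130 133 135 138
  139 138 138 141 137 140 140 133 125 133 132 129 133 135]
 [133 130 131 134 131 132 131 127 128 131 138 136 115 116 121 131 138 135
  140 139 139 140 142 142 136 102  76 104 129 130 1
[... 505 characters left out ...]
6  85 131 136 132 130 127 132 130]
 [131 118  75  54  78  83  79  79  79  80  81  77  76  77  82  79  84  81
   84  82  78  77  77  79  73 100 133 133 131 130 134 131]
 [129 130 118  76  62  81  80  81  80  80  79  81  79  76  76  83  83  83
   81  79  83  83  79  77  78  76  97 124 131 133 130 129]
 [128 127 130 118  77  61  77  79  79  79  79  78  75  79  79  82  78  79
   82  76  75  77  74  78  76  75  76  87 125 133 128 133]
 [129 124 128 127 118  71  61  83  79  80  81  79  82  81  82  83  78  78
   79  82  78  81  80  80  82  80  80  79  80 127 130 129]
 [131 127 133 132 131 118  75  63  76  75  74  72  72  70  66  63  61  62
   52  50  47  42  46  43  41  42  39  33  31  73 132 129]]
```

Call:
{"method": "servo_tool", "body": {"plan": [{"ax": 0,"ay": 0,"az": 0,"dx": 0,"dy": 0.025,"dz": 0.15,"grip": 0},{"ax": 0,"ay": 0,"az": 0,"dx": 0,"dy": 0.025,"dz": 0.3,"grip": 0},{"ax": 0,"ay": 0,"az": 0,"dx": 0,"dy": 0.025,"dz": 0.42,"grip": 0},{"ax": 0,"ay": 0,"az": 0,"dx": 0,"dy": 0.025,"dz": 0.48,"grip": 0},{"ax": 0,"ay": 0,"az": 0,"dx": 0,"dy": 0.025,"dz": 0.51,"grip": 0},{"ax": 0,"ay": 0,"az": 0,"dx": 0,"dy": 0.025,"dz": 0.51,"grip": 0}]}}

```text
time: 14.98
position: [427.4, 268.6, 37.3]
tool_rot: [[-0.998, -0.068, -0.001], [-0.068, 0.998, -0.0], [0.001, -0.0, -1.0]]
contact_force: [-0.8, 0.0, -0.6]
opening: 9.0
finger_force: 29.9
```

Call:
{"method": "servo_tool", "body": {"plan": [{"ax": 0,"ay": 0,"az": 0,"dx": 0,"dy": 0,"dz": 0.02,"grip": 0},{"ax": 0,"ay": 0,"az": 0,"dx": 0,"dy": 0,"dz": 0.04,"grip": 0},{"ax": 0,"ay": 0,"az": 0,"dx": 0,"dy": 0,"dz": 0.05,"grip": 0},{"ax": 0,"ay": 0,"az": 0,"dx": 0,"dy": 0,"dz": 0.05,"grip": 0}]}}

```text
time: 15.32
position: [427.6, 268.8, 33.1]
tool_rot: [[-0.998, -0.068, 0.0], [-0.068, 0.998, 0.0], [-0.0, 0.0, -1.0]]
contact_force: [0.0, 0.4, -0.3]
opening: 9.2
finger_force: 29.9
```

Call:
{"method": "servo_tool", "body": {"plan": [{"ax": 0,"ay": 0,"az": 0,"dx": 0,"dy": 0,"dz": 0.015,"grip": 0},{"ax": 0,"ay": 0,"az": 0,"dx": 0,"dy": 0,"dz": 0.015,"grip": 0},{"ax": 0,"ay": 0,"az": 0,"dx": 0,"dy": 0,"dz": 0.015,"grip": 0}]}}

```text
time: 15.57
position: [428.0, 268.8, 31.9]
tool_rot: [[-0.998, -0.068, 0.001], [-0.068, 0.998, -0.0], [-0.001, -0.0, -1.0]]
contact_force: [-0.5, -1.3, 3.3]
opening: 9.2
finger_force: 29.9
```

Call:
{"method": "servo_tool", "body": {"plan": [{"ax": 0,"ay": 0,"az": 0,"dx": 0,"dy": 0,"dz": 0,"grip": 0.2},{"ax": 0,"ay": 0,"az": 0,"dx": 0,"dy": 0,"dz": 0,"grip": 0.4},{"ax": 0,"ay": 0,"az": 0,"dx": 0,"dy": 0,"dz": 0,"grip": 0.5},{"ax": 0,"ay": 0,"az": 0,"dx": 0,"dy": 0,"dz": 0,"grip": 0.5},{"ax": 0,"ay": 0,"az": 0,"dx": 0,"dy": 0,"dz": 0,"grip": 0.5},{"ax": 0,"ay": 0,"az": 0,"dx": 0,"dy": 0,"dz": 0,"grip": 0.5},{"ax": 0,"ay": 0,"az": 0,"dx": 0,"dy": 0,"dz": 0,"grip": 0.5}]}}

```text
time: 16.15
position: [427.5, 268.7, 31.4]
tool_rot: [[-0.998, -0.068, -0.0], [-0.068, 0.998, 0.0], [0.0, 0.0, -1.0]]
contact_force: [-1.1, -0.1, 0.2]
opening: 46.7
finger_force: 0.0
```

Call:
{"method": "servo_tool", "body": {"plan": [{"ax": 0,"ay": 0,"az": 0,"dx": 0,"dy": 0,"dz": -0.2,"grip": 0.5},{"ax": 0,"ay": 0,"az": 0,"dx": 0,"dy": 0,"dz": -0.5,"grip": 0.5},{"ax": 0,"ay": 0,"az": 0,"dx": 0,"dy": 0,"dz": -0.8,"grip": 0.5},{"ax": 0,"ay": 0,"az": 0,"dx": 0,"dy": 0,"dz": -0.8,"grip": 0.5},{"ax": 0,"ay": 0,"az": 0,"dx": 0,"dy": 0,"dz": -0.8,"grip": 0.5}]}}

```text
time: 16.57
position: [428.9, 269.3, 113.3]
tool_rot: [[-0.998, -0.068, 0.004], [-0.068, 0.998, 0.001], [-0.004, 0.001, -1.0]]
contact_force: [-0.1, 0.2, -0.4]
opening: 47.0
finger_force: 0.0
```

Run:
```python
from pin import *
s_=where();S=bot.capture('scene');T=bot.capture('top')
d=np.array([.998,.068,0]);c=np.array([427.6,268.8,42])
print('pred knob c/end/shoulder/tip',proj('scene',[c+d*66,c+d*84,c+d*48,c-d*18]),proj('top',[c+d*66,c+d*84,c+d*48]))
print(knob('scene',365,170,45,40,S)); 
try: print(knob('top',145,230,45,50,T))
except Exception as e: print(e)
```

```text
16.57 [428.9 269.3 113.3] [[-0.998, -0.068, 0.004], [-0.068, 0.998, 0.001], [-0.004, 0.001, -1.0]] [-0.1  0.2 -0.4] 47.0 0.0
pred knob c/end/shoulder/tip [[382.9 186.5]
 [385.1 190.5]
 [380.8 182.5]
 [373.3 168.8]] [[161.5 258.3]
 [160.9 249.7]
 [162.1 266.9]]
(array([383.3, 184.1]), ((383.3448181152344, 183.862060546875), (7.799203872680664, 4.085297107696533), 68.19859313964844), np.int64(30), array([380, 181]), array([386, 187]))
(array([162. , 257.9]), ((162.0, 258.0), (16.0, 6.0), 90.0), np.int64(110), array([159, 250]), array([165, 266]))
```

Call:
{"method": "servo_tool", "body": {"plan": [{"ax": 0,"ay": 0,"az": 0,"dx": -0.3,"dy": 0,"dz": 0,"grip": 0.5},{"ax": 0,"ay": 0,"az": 0,"dx": -0.68,"dy": 0,"dz": 0,"grip": 0.5},{"ax": 0,"ay": 0,"az": 0,"dx": -0.68,"dy": 0,"dz": 0.1,"grip": 0.5},{"ax": 0,"ay": 0,"az": 0,"dx": -0.68,"dy": 0,"dz": 0.3,"grip": 0.5},{"ax": 0,"ay": 0,"az": 0,"dx": -0.68,"dy": 0,"dz": 0.5,"grip": 0.5},{"ax": 0,"ay": 0,"az": 0,"dx": -0.68,"dy": 0,"dz": 0.5,"grip": 0.5},{"ax": 0,"ay": 0,"az": 0,"dx": -0.68,"dy": 0,"dz": 0.5,"grip": 0.5}]}}

```text
time: 17.25
position: [493.2, 272.7, 59.0]
tool_rot: [[-0.998, -0.068, -0.005], [-0.068, 0.998, -0.002], [0.005, -0.001, -1.0]]
contact_force: [-0.4, -0.3, 1.0]
opening: 46.9
finger_force: 0.0
```

Call:
{"method": "servo_tool", "body": {"plan": [{"ax": 0,"ay": 0,"az": 0,"dx": 0,"dy": 0,"dz": 0.15,"grip": 0.5},{"ax": 0,"ay": 0,"az": 0,"dx": 0,"dy": 0,"dz": 0.3,"grip": 0.5},{"ax": 0,"ay": 0,"az": 0,"dx": 0,"dy": 0,"dz": 0.3,"grip": 0.5},{"ax": 0,"ay": 0,"az": 0,"dx": 0,"dy": 0,"dz": 0.3,"grip": 0.35}]}}

```text
time: 17.58
position: [495.1, 273.4, 31.7]
tool_rot: [[-0.998, -0.068, -0.001], [-0.068, 0.998, -0.0], [0.001, -0.0, -1.0]]
contact_force: [-0.1, -0.1, 0.5]
opening: 43.1
finger_force: 0.0
```

Call:
{"method": "servo_tool", "body": {"plan": [{"ax": 0,"ay": 0,"az": 0,"dx": 0,"dy": 0,"dz": 0,"grip": 0.2},{"ax": 0,"ay": 0,"az": 0,"dx": 0,"dy": 0,"dz": 0,"grip": 0},{"ax": 0,"ay": 0,"az": 0,"dx": 0,"dy": 0,"dz": 0,"grip": 0},{"ax": 0,"ay": 0,"az": 0,"dx": 0,"dy": 0,"dz": 0,"grip": 0},{"ax": 0,"ay": 0,"az": 0,"dx": 0,"dy": 0,"dz": 0,"grip": 0},{"ax": 0,"ay": 0,"az": 0,"dx": 0,"dy": 0,"dz": 0,"grip": 0},{"ax": 0,"ay": 0,"az": 0,"dx": 0,"dy": 0,"dz": 0,"grip": 0}]}}

```text
time: 18.17
position: [496.0, 273.4, 32.0]
tool_rot: [[-0.998, -0.068, 0.001], [-0.068, 0.998, 0.0], [-0.001, -0.0, -1.0]]
contact_force: [0.3, -1.2, 1.6]
opening: 17.1
finger_force: 30.0
```

Call:
{"method": "servo_tool", "body": {"plan": [{"ax": 0,"ay": 0,"az": 0,"dx": 0,"dy": 0,"dz": -0.05,"grip": 0},{"ax": 0,"ay": 0,"az": 0,"dx": 0,"dy": 0,"dz": -0.12,"grip": 0},{"ax": 0,"ay": 0,"az": 0,"dx": 0,"dy": 0,"dz": -0.25,"grip": 0},{"ax": 0,"ay": 0,"az": 0,"dx": 0,"dy": 0,"dz": -0.45,"grip": 0},{"ax": 0,"ay": 0,"az": 0,"dx": 0,"dy": 0,"dz": -0.7,"grip": 0},{"ax": 0,"ay": 0,"az": 0,"dx": 0,"dy": 0,"dz": -0.9,"grip": 0},{"ax": 0,"ay": 0,"az": 0,"dx": 0,"dy": 0,"dz": -1,"grip": 0},{"ax": 0,"ay": 0,"az": 0,"dx": 0,"dy": 0,"dz": -1,"grip": 0}]}}

```text
time: 18.83
position: [497.2, 274.1, 135.1]
tool_rot: [[-0.998, -0.068, 0.006], [-0.068, 0.998, 0.002], [-0.006, 0.002, -1.0]]
contact_force: [1.1, -1.2, 0.3]
opening: 17.2
finger_force: 30.0
```

Run:
```python
from pin import *
s_=where();S=bot.capture('scene');p=s_['position'];R=s_['tool_rot'];d=-R[:,0];c=p-R[:,2]*10.6
print('pred scene knob c/end, tip',proj('scene',[c-d*2,c+d*16,c-d*86]))
print(knob('scene',365,130,45,60,S))
```

```text
18.83 [497.2 274.1 135.1] [[-0.998, -0.068, 0.006], [-0.068, 0.998, 0.002], [-0.006, 0.002, -1.0]] [ 1.1 -1.2  0.3] 17.2 30.0
pred scene knob c/end, tip [[389.5 150.3]
 [391.9 154.1]
 [378.8 134.2]]
(array([390.6, 148.6]), ((390.1000671386719, 148.19996643066406), (5.813776969909668, 3.5777084827423096), 63.43495178222656), np.int64(17), array([389, 145]), array([393, 151]))
```

Call:
{"method": "servo_tool", "body": {"plan": [{"ax": 0,"ay": 0,"az": 0.422,"dx": 0,"dy": 0,"dz": 0,"grip": 0},{"ax": 0,"ay": 0,"az": 0.422,"dx": 0,"dy": 0,"dz": 0,"grip": 0},{"ax": 0,"ay": 0,"az": 0.422,"dx": 0,"dy": 0,"dz": 0,"grip": 0},{"ax": 0,"ay": 0,"az": 0.422,"dx": 0,"dy": 0,"dz": 0,"grip": 0},{"ax": 0,"ay": 0,"az": 0.422,"dx": 0,"dy": 0,"dz": 0,"grip": 0},{"ax": 0,"ay": 0,"az": 0.422,"dx": 0,"dy": 0,"dz": 0,"grip": 0}]}}

```text
time: 19.38
position: [494.1, 273.0, 129.4]
tool_rot: [[-0.825, 0.564, -0.003], [0.564, 0.825, -0.001], [0.002, -0.003, -1.0]]
contact_force: [0.2, -0.3, 0.2]
opening: 16.9
finger_force: 30.0
```

Call:
{"method": "servo_tool", "body": {"plan": [{"ax": 0,"ay": 0,"az": 0.422,"dx": 0,"dy": 0,"dz": 0,"grip": 0},{"ax": 0,"ay": 0,"az": 0.422,"dx": 0,"dy": 0,"dz": 0,"grip": 0},{"ax": 0,"ay": 0,"az": 0.422,"dx": 0,"dy": 0,"dz": 0,"grip": 0},{"ax": 0,"ay": 0,"az": 0.422,"dx": 0,"dy": 0,"dz": 0,"grip": 0},{"ax": 0,"ay": 0,"az": 0.422,"dx": 0,"dy": 0,"dz": 0,"grip": 0},{"ax": 0,"ay": 0,"az": 0.422,"dx": 0,"dy": 0,"dz": 0,"grip": 0},{"ax": 0,"ay": 0,"az": 0.422,"dx": 0,"dy": 0,"dz": 0,"grip": 0}]}}

```text
time: 19.97
position: [494.2, 273.0, 129.5]
tool_rot: [[-0.307, 0.952, -0.003], [0.952, 0.307, -0.001], [0.0, -0.004, -1.0]]
contact_force: [0.4, -0.4, -1.6]
opening: 17.0
finger_force: 30.0
```

Call:
{"method": "servo_tool", "body": {"plan": [{"ax": 0,"ay": 0,"az": 0,"dx": -0.25,"dy": 0,"dz": 0,"grip": 0},{"ax": 0,"ay": 0,"az": 0,"dx": -0.55,"dy": 0,"dz": 0,"grip": 0},{"ax": 0,"ay": 0,"az": 0,"dx": -0.85,"dy": 0.009,"dz": 0,"grip": 0}]}}

```text
time: 20.22
position: [521.5, 192.1, 130.1]
tool_rot: [[-0.311, 0.95, -0.002], [0.95, 0.311, -0.0], [0.0, -0.002, -1.0]]
contact_force: [0.5, -0.3, 0.2]
opening: 17.0
finger_force: 30.0
```

Call:
{"method": "servo_tool", "body": {"plan": [{"ax": 0,"ay": 0,"az": 0,"dx": -0.28,"dy": 0,"dz": 0,"grip": 0},{"ax": 0,"ay": 0,"az": 0,"dx": -0.56,"dy": 0,"dz": 0,"grip": 0},{"ax": 0,"ay": 0,"az": 0,"dx": -0.85,"dy": 0.009,"dz": 0,"grip": 0}]}}

```text
time: 20.47
position: [548.7, 111.0, 130.1]
tool_rot: [[-0.31, 0.951, -0.002], [0.951, 0.31, 0.0], [0.001, -0.002, -1.0]]
contact_force: [0.4, -0.2, 0.7]
opening: 17.5
finger_force: 30.0
```

Call:
{"method": "servo_tool", "body": {"plan": [{"ax": 0,"ay": 0,"az": 0,"dx": -0.28,"dy": 0,"dz": 0,"grip": 0},{"ax": 0,"ay": 0,"az": 0,"dx": -0.56,"dy": 0,"dz": 0,"grip": 0},{"ax": 0,"ay": 0,"az": 0,"dx": -0.85,"dy": 0.009,"dz": 0,"grip": 0}]}}

```text
time: 20.72
position: [575.8, 30.4, 130.1]
tool_rot: [[-0.309, 0.951, -0.002], [0.951, 0.309, 0.0], [0.001, -0.002, -1.0]]
contact_force: [0.7, 0.0, -1.1]
opening: 17.2
finger_force: 30.0
```

Call:
{"method": "servo_tool", "body": {"plan": [{"ax": 0,"ay": 0,"az": 0,"dx": -0.28,"dy": 0,"dz": 0,"grip": 0},{"ax": 0,"ay": 0,"az": 0,"dx": -0.56,"dy": 0,"dz": 0,"grip": 0},{"ax": 0,"ay": 0,"az": 0,"dx": -0.85,"dy": 0.009,"dz": 0,"grip": 0}]}}

```text
time: 20.97
position: [602.8, -50.1, 130.0]
tool_rot: [[-0.309, 0.951, -0.002], [0.951, 0.309, 0.001], [0.001, -0.002, -1.0]]
contact_force: [0.2, 0.3, 0.2]
opening: 17.0
finger_force: 30.0
```

Call:
{"method": "servo_tool", "body": {"plan": [{"ax": 0,"ay": 0,"az": 0,"dx": -0.28,"dy": 0,"dz": 0,"grip": 0},{"ax": 0,"ay": 0,"az": 0,"dx": -0.56,"dy": 0,"dz": 0,"grip": 0},{"ax": 0,"ay": 0,"az": 0,"dx": -0.75,"dy": 0.009,"dz": 0,"grip": 0},{"ax": 0,"ay": 0,"az": 0,"dx": -0.85,"dy": 0.009,"dz": 0,"grip": 0},{"ax": 0,"ay": 0,"az": 0,"dx": -0.85,"dy": 0.009,"dz": 0,"grip": 0},{"ax": 0,"ay": 0,"az": 0,"dx": -0.85,"dy": 0.009,"dz": 0,"grip": 0}]}}

```text
time: 21.47
position: [629.9, -129.0, 130.5]
tool_rot: [[-0.308, 0.951, -0.002], [0.951, 0.308, 0.001], [0.002, -0.001, -1.0]]
contact_force: [0.8, -0.2, -0.1]
opening: 16.6
finger_force: 30.0
```

```bash
cat > chk.py <<'E'
from pin import *
s_=where();p=s_['position'];R=s_['tool_rot'];d=-R[:,0];c=p-R[:,2]*10.3
S=bot.capture('scene');T=bot.capture('top')
cv2.imwrite('pics/s_chk.png',S[:,:,::-1]);cv2.imwrite('pics/t_chk.png',T[:,:,::-1])
n=np.array([-.3069,.9518]);x=np.array([.9518,.3069]);b=np.array([592.9,-10.4])
r=p[:2]-b;print('TCP in bracket frame x,y',r@x,r@n,'pin yaw err',np.degrees(np.arctan2(d[:2]@x,-(d[:2]@n))))
print('pred scene shoulder,end,tip',proj('scene',[c-d*20,c+d*16,c-d*86]))
g=S.astype(int)
q=proj('scene',[c-d*20,c-d*86,c+d*16])
u0,v0=(q.min(0)-12).astype(int);u1,v1=(q.max(0)+12).astype(int)
k=roi(S,u0,v0,u1-u0,v1-v0,lambda p:(p[...,1]>95)&(p[...,0]-p[...,2]>45)); m=np.argwhere(k)[:,::-1];print('knob scene',m.mean(0),m.min(0),m.max(0),len(m), 'pred centre',proj('scene',[c-d*2]))
for f in (30,45,60,75):
    e=proj('scene',[c-d*(20+f)])[0];u=int(round(e[0]));v=int(e[1]);print(f,e,S[v-7:v+8,u].mean(1).astype(int))
E
python3 chk.py
```

```text
21.47 [ 629.9 -129.   130.5] [[-0.308, 0.951, -0.002], [0.951, 0.308, 0.001], [0.002, -0.001, -1.0]] [ 0.8 -0.2 -0.1] 16.6 30.0
TCP in bracket frame x,y -1.1592822685154138 -124.2868275115971 pin yaw err 0.07810825819676556
pred scene shoulder,end,tip [[222.1 186.1]
 [205.1 189.5]
 [252.5 180. ]]
knob scene [207.4 187.2] [205 185] [209 189] 16 pred centre [[213.6 187.8]]
30 [236.1 183.3] [131 132 129 133 136 151 156 113  84  81 112 136 132 134 133]
45 [242.9 181.9] [137 136 137 136 135 146 164 138 102  74 100 142 137 131 130]
60 [249.8 180.5] [ 98  96  93  88  85 112 147 126  87  74  67  65  56  47  58]
75 [256.5 179.1] [128 132 135 136 135 132 124  90  72  73  82  67 169 241 230]
```

Run:
```python
from pin import *
s_=where();p=s_['position'];R=s_['tool_rot'];d=-R[:,0];c=p-R[:,2]*10.3
T=cv2.imread('pics/t_chk.png').mean(2)
for f in (20,30,40,50,60,64):
    e=proj('top',[c-d*(20+f)+np.array([0,0,3])])[0];u=int(round(e[0]));v=int(round(e[1]));print(f,e,T[v-7:v+8,u].astype(int))
S=cv2.imread('pics/s_chk.png')[:,:,::-1]
x=np.array([.9518,.3069]);n=np.array([-.3069,.9518]);Lb=np.array([592,-9.2])
print('lever: wood/bar edge top, grip end',proj('scene',[np.r_[Lb-110*x,52],np.r_[Lb-178*x,41],np.r_[Lb-22*x,72],np.r_[Lb+22*x,72]]))
for X in range(-122,-98,2):
    e=proj('scene',[np.r_[Lb+X*x,52]])[0]; print(X,S[int(round(e[1])),int(round(e[0]))],end=' ')
print()
for X in range(8,34,2):
    e=proj('scene',[np.r_[Lb+X*x,72]])[0]; print(X,e.round(1),S[int(round(e[1])),int(round(e[0]))].mean().astype(int),end=' ')
```

```text
21.57 [ 630.  -128.2  130.9] [[-0.309, 0.951, -0.001], [0.951, 0.309, 0.001], [0.001, -0.001, -1.0]] [-0.7 -0.5 -0.5] 17.0 30.0
20 [340.3 193.1] [158 157 155 145 137 121 109 109 103  88  76  58  49  46  48]
30 [335.3 194.8] [157 156 159 155 147 144 167 188 194 185 172 162 155 153 151]
40 [330.3 196.5] [161 163 167 164 155 148 149 175 192 194 179 161 159 156 157]
50 [325.4 198.1] [161 158 159 160 155 146 160 182 194 189 173 158 157 159 159]
60 [320.4 199.8] [162 163 161 159 159 156 157 174 184 177 166 158 159 158 156]
64 [318.4 200.5] [154 163 159 162 162 162 159 157 156 157 158 154 159 157 161]
lever: wood/bar edge top, grip end [[255.7 184.5]
 [247.7 174.4]
 [267.4 197.4]
 [274.  208.3]]
-122 [134  87  49] -120 [134  87  49] -118 [136  89  49] -116 [136  89  49] -114 [133 107  88] -112 [133 107  88] -110 [188 192 187] -108 [188 192 187] -106 [188 192 187] -104 [228 232 231] -102 [227 232 232] -100 [224 228 228] 
8 [271.8 204.7] 208 10 [272.1 205.2] 208 12 [272.4 205.7] 137 14 [272.8 206.2] 119 16 [273.1 206.7] 103 18 [273.4 207.2] 103 20 [273.7 207.7] 151 22 [274.  208.3] 151 24 [274.3 208.8] 154 26 [274.6 209.3] 109 28 [274.9 209.8] 77 30 [275.2 210.3] 77 32 [275.5 210.8] 80
```

Run:
```python
from pin import *
P=cv2.imread('pics/p1.png')[:,392:].mean(2)   # scene crop, scale 3.56, origin (220,130)
def at(uv):
    q=((np.array(uv)-[220,130]+.5)*3.56-.5).astype(np.float32); return cv2.remap(P.astype(np.float32),q[None,:,0],q[None,:,1],1)[0]
a=np.radians(17.85);x=np.array([np.cos(a),np.sin(a)]);n=np.array([-x[1],x[0]]);T=np.array([544.3,-27.6])
def prof(D,z,y,xs,f=at): # lever-frame x distances from TCP
    return f(proj('scene',[np.r_[T+x*D_+n*y,z] for D_ in xs]))
zb=128.6-14.2
xs=np.arange(60,86,2)
for y in(-5,0,5): print('front bottom',y,dict(zip(xs.tolist(),prof(0,zb,y,xs).astype(int).tolist())))
for y in(-5,0,5): print('front top',y,dict(zip(xs.tolist(),prof(0,zb+44,y,xs).astype(int).tolist())))
S=cv2.imread('pics/s_chk.png').mean(2).astype(np.float32)
f2=lambda q:cv2.remap(S,q[None,:,0].astype(np.float32),q[None,:,1].astype(np.float32),1)[0]
T=np.array([592.4,-8.]);
print('base front bottom edge z0 (exp 45)');xs=np.arange(30,60,2)
for y in(-15,0,15): print(dict(zip(xs.tolist(),prof(0,0,y,xs,f2).astype(int).tolist())))
T=np.array([592.,-9.2]);xs=np.arange(-124,-98,2)
print('wood edge z52 (exp -110)',dict(zip(xs.tolist(),prof(0,52,0,xs,f2).astype(int).tolist())))
```

```text
front bottom -5 {60: 104, 62: 101, 64: 99, 66: 98, 68: 102, 70: 113, 72: 125, 74: 131, 76: 133, 78: 132, 80: 127, 82: 120, 84: 111}
front bottom 0 {60: 101, 62: 103, 64: 103, 66: 103, 68: 104, 70: 107, 72: 118, 74: 128, 76: 128, 78: 119, 80: 120, 82: 133, 84: 142}
front bottom 5 {60: 104, 62: 103, 64: 100, 66: 101, 68: 105, 70: 109, 72: 114, 74: 120, 76: 122, 78: 124, 80: 123, 82: 123, 84: 124}
front top -5 {60: 225, 62: 226, 64: 228, 66: 226, 68: 221, 70: 208, 72: 156, 74: 100, 76: 80, 78: 96, 80: 101, 82: 102, 84: 102}
front top 0 {60: 222, 62: 223, 64: 223, 66: 227, 68: 222, 70: 201, 72: 164, 74: 122, 76: 101, 78: 95, 80: 101, 82: 103, 84: 102}
front top 5 {60: 222, 62: 222, 64: 225, 66: 226, 68: 226, 70: 213, 72: 174, 74: 124, 76: 93, 78: 97, 80: 102, 82: 104, 84: 107}
base front bottom edge z0 (exp 45)
{30: 72, 32: 54, 34: 41, 36: 38, 38: 46, 40: 59, 42: 80, 44: 106, 46: 122, 48: 136, 50: 136, 52: 136, 54: 134, 56: 134, 58: 136}
{30: 66, 32: 51, 34: 41, 36: 38, 38: 38, 40: 54, 42: 87, 44: 117, 46: 138, 48: 135, 50: 132, 52: 133, 54: 133, 56: 133, 58: 134}
{30: 69, 32: 50, 34: 37, 36: 32, 38: 39, 40: 52, 42: 80, 44: 111, 46: 126, 48: 132, 50: 131, 52: 129, 54: 128, 56: 129, 58: 129}
wood edge z52 (exp -110) {-124: 91, -122: 90, -120: 91, -118: 91, -116: 95, -114: 101, -112: 111, -110: 146, -108: 183, -106: 210, -104: 226, -102: 229, -100: 228}
```

Call:
{"method": "servo_tool", "body": {"plan": [{"ax": 0,"ay": 0,"az": 0,"dx": 0,"dy": 0.018,"dz": 0.2,"grip": 0},{"ax": 0,"ay": 0,"az": 0,"dx": 0,"dy": 0.018,"dz": 0.45,"grip": 0},{"ax": 0,"ay": 0,"az": 0,"dx": 0,"dy": 0.018,"dz": 0.7,"grip": 0},{"ax": 0,"ay": 0,"az": 0,"dx": 0,"dy": 0.018,"dz": 0.85,"grip": 0},{"ax": 0,"ay": 0,"az": 0,"dx": 0,"dy": 0.018,"dz": 0.91,"grip": 0},{"ax": 0,"ay": 0,"az": 0,"dx": 0,"dy": 0.018,"dz": 0.91,"grip": 0},{"ax": 0,"ay": 0,"az": 0,"dx": 0,"dy": 0.018,"dz": 0.91,"grip": 0}]}}

```text
time: 22.15
position: [632.8, -128.8, 41.3]
tool_rot: [[-0.309, 0.951, 0.001], [0.951, 0.309, -0.0], [-0.001, 0.001, -1.0]]
contact_force: [0.7, -0.7, 0.1]
opening: 17.3
finger_force: 30.0
```

```bash
python3 chk.py
python3 - <<'E'
from pin import *
s_=bot.get_state();p=s_['position'];R=s_['tool_rot'];d=-R[:,0];c=p-R[:,2]*10.3
T=cv2.imread('pics/t_chk.png').mean(2)
for f in (30,40,50,60):
    e=proj('top',[c-d*(20+f)+np.array([0,0,3])])[0];u=int(round(e[0]));v=int(round(e[1]));print(f,e,T[v-7:v+8,u].astype(int))
S=cv2.imread('pics/s_chk.png');a=S[165:255,215:305];cv2.imwrite('pics/ins.png',cv2.resize(a,None,fx=6,fy=6,interpolation=2))
E
```

```text
22.15 [ 632.8 -128.8   41.3] [[-0.309, 0.951, 0.001], [0.951, 0.309, -0.0], [-0.001, 0.001, -1.0]] [ 0.7 -0.7  0.1] 17.3 30.0
TCP in bracket frame x,y 1.6697236457242133 -124.97458347543528 pin yaw err 0.0994053415482847
pred scene shoulder,end,tip [[225.2 220.7]
 [209.1 224.3]
 [253.9 214.3]]
knob scene [211.2 222.2] [209 220] [213 224] 19 pred centre [[217.2 222.5]]
30 [238.4 217.8] [ 97 106 124 140 136 142 156 146 109  75 108 146 141 139 136]
45 [244.9 216.3] [138 134 135 137 135 156 166 125  90  88 116 142 139 131 134]
60 [251.4 214.9] [ 54  37  60 110 138 135 152 154 115  80 101 138 131 130 136]
75 [257.8 213.5] [ 88  89  84  95 108  96  84  86  80  68  59  64  65  56  43]
30 [330.4 196.7] [159 164 160 161 148 152 163 186 189 177 158 145 137 135 123]
40 [325.8 198.3] [159 158 160 157 153 144 156 181 191 185 169 158 156 161 160]
50 [321.3 199.8] [157 160 155 158 151 150 163 186 191 182 161 153 159 155 156]
60 [316.7 201.3] [160 159 159 159 155 154 155 173 187 179 159 154 158 160 164]
```

Call:
{"method": "servo_tool", "body": {"plan": [{"ax": 0,"ay": 0,"az": 0,"dx": 0.04,"dy": 0,"dz": 0,"grip": 0},{"ax": 0,"ay": 0,"az": 0,"dx": 0.08,"dy": 0,"dz": 0,"grip": 0},{"ax": 0,"ay": 0,"az": 0,"dx": 0.12,"dy": 0,"dz": 0,"grip": 0},{"ax": 0,"ay": 0,"az": 0,"dx": 0.15,"dy": 0,"dz": 0,"grip": 0},{"ax": 0,"ay": 0,"az": 0,"dx": 0.15,"dy": 0,"dz": 0,"grip": 0}]}}

```text
time: 22.67
position: [627.4, -114.0, 40.6]
tool_rot: [[-0.309, 0.951, -0.0], [0.951, 0.309, 0.0], [0.0, -0.0, -1.0]]
contact_force: [-0.2, -0.0, -0.6]
opening: 17.6
finger_force: 30.0
```

Call:
{"method": "servo_tool", "body": {"plan": [{"ax": 0,"ay": 0,"az": 0,"dx": 0.03,"dy": 0,"dz": 0,"grip": 0},{"ax": 0,"ay": 0,"az": 0,"dx": 0.06,"dy": 0,"dz": 0,"grip": 0},{"ax": 0,"ay": 0,"az": 0,"dx": 0.06,"dy": 0,"dz": 0,"grip": 0}]}}

```text
time: 22.92
position: [625.6, -108.5, 40.3]
tool_rot: [[-0.308, 0.951, -0.0], [0.951, 0.308, 0.0], [0.0, -0.0, -1.0]]
contact_force: [0.7, 0.1, -0.6]
opening: 17.3
finger_force: 30.0
```

Call:
{"method": "servo_tool", "body": {"plan": [{"ax": 0,"ay": 0,"az": 0,"dx": 0.03,"dy": 0,"dz": 0,"grip": 0},{"ax": 0,"ay": 0,"az": 0,"dx": 0.05,"dy": 0,"dz": 0,"grip": 0},{"ax": 0,"ay": 0,"az": 0,"dx": 0.05,"dy": 0,"dz": 0,"grip": 0}]}}

```text
time: 23.17
position: [624.1, -104.0, 40.4]
tool_rot: [[-0.308, 0.951, -0.0], [0.951, 0.308, 0.0], [0.0, -0.0, -1.0]]
contact_force: [-0.2, -0.2, -0.1]
opening: 17.1
finger_force: 30.0
```

Call:
{"method": "servo_tool", "body": {"plan": [{"ax": 0,"ay": 0,"az": 0,"dx": 0.03,"dy": 0,"dz": 0,"grip": 0},{"ax": 0,"ay": 0,"az": 0,"dx": 0.05,"dy": 0,"dz": 0,"grip": 0},{"ax": 0,"ay": 0,"az": 0,"dx": 0.05,"dy": 0,"dz": 0,"grip": 0}]}}

```text
time: 23.42
position: [622.6, -99.2, 40.4]
tool_rot: [[-0.308, 0.951, -0.0], [0.951, 0.308, 0.0], [0.0, -0.0, -1.0]]
contact_force: [-0.1, 0.2, -0.6]
opening: 17.1
finger_force: 30.0
```

Call:
{"method": "servo_tool", "body": {"plan": [{"ax": 0,"ay": 0,"az": 0,"dx": 0.03,"dy": 0,"dz": 0,"grip": 0},{"ax": 0,"ay": 0,"az": 0,"dx": 0.06,"dy": 0,"dz": 0,"grip": 0},{"ax": 0,"ay": 0,"az": 0,"dx": 0.08,"dy": 0,"dz": 0,"grip": 0},{"ax": 0,"ay": 0,"az": 0,"dx": 0.08,"dy": 0,"dz": 0,"grip": 0}]}}

```text
time: 23.75
position: [620.1, -91.5, 40.4]
tool_rot: [[-0.308, 0.951, -0.0], [0.951, 0.308, 0.0], [0.0, -0.0, -1.0]]
contact_force: [-0.5, -0.1, -0.6]
opening: 17.2
finger_force: 30.0
```

Call:
{"method": "servo_tool", "body": {"plan": [{"ax": 0,"ay": 0,"az": 0,"dx": 0.03,"dy": 0,"dz": 0,"grip": 0},{"ax": 0,"ay": 0,"az": 0,"dx": 0.06,"dy": 0,"dz": 0,"grip": 0},{"ax": 0,"ay": 0,"az": 0,"dx": 0.09,"dy": 0,"dz": 0,"grip": 0},{"ax": 0,"ay": 0,"az": 0,"dx": 0.09,"dy": 0,"dz": 0,"grip": 0}]}}

```text
time: 24.08
position: [617.2, -82.7, 40.4]
tool_rot: [[-0.308, 0.951, -0.0], [0.951, 0.308, 0.0], [0.0, -0.0, -1.0]]
contact_force: [-0.1, -0.3, -0.9]
opening: 17.2
finger_force: 30.0
```

Call:
{"method": "servo_tool", "body": {"plan": [{"ax": 0,"ay": 0,"az": 0,"dx": 0.03,"dy": 0,"dz": 0,"grip": 0},{"ax": 0,"ay": 0,"az": 0,"dx": 0.06,"dy": 0,"dz": 0,"grip": 0},{"ax": 0,"ay": 0,"az": 0,"dx": 0.1,"dy": 0,"dz": 0,"grip": 0},{"ax": 0,"ay": 0,"az": 0,"dx": 0.1,"dy": 0,"dz": 0,"grip": 0}]}}

```text
time: 24.42
position: [614.0, -73.1, 40.3]
tool_rot: [[-0.308, 0.951, -0.001], [0.951, 0.308, 0.0], [0.001, -0.0, -1.0]]
contact_force: [-0.6, -0.3, -0.2]
opening: 17.1
finger_force: 30.0
```

Call:
{"method": "servo_tool", "body": {"plan": [{"ax": 0,"ay": 0,"az": 0,"dx": 0.03,"dy": 0,"dz": 0,"grip": 0},{"ax": 0,"ay": 0,"az": 0,"dx": 0.06,"dy": 0,"dz": 0,"grip": 0},{"ax": 0,"ay": 0,"az": 0,"dx": 0.1,"dy": 0,"dz": 0,"grip": 0},{"ax": 0,"ay": 0,"az": 0,"dx": 0.13,"dy": 0,"dz": 0,"grip": 0},{"ax": 0,"ay": 0,"az": 0,"dx": 0.13,"dy": 0,"dz": 0,"grip": 0}]}}

```text
time: 24.83
position: [610.0, -60.7, 40.3]
tool_rot: [[-0.308, 0.951, -0.001], [0.951, 0.308, 0.0], [0.001, -0.0, -1.0]]
contact_force: [-0.9, 0.3, -0.7]
opening: 17.2
finger_force: 30.0
```

Call:
{"method": "servo_tool", "body": {"plan": [{"ax": 0,"ay": 0,"az": 0,"dx": 0.03,"dy": 0,"dz": 0,"grip": 0},{"ax": 0,"ay": 0,"az": 0,"dx": 0.06,"dy": 0,"dz": 0,"grip": 0},{"ax": 0,"ay": 0,"az": 0,"dx": 0.06,"dy": 0,"dz": 0,"grip": 0}]}}

```text
time: 25.08
position: [608.3, -55.2, 40.4]
tool_rot: [[-0.308, 0.951, -0.0], [0.951, 0.308, 0.0], [0.0, -0.0, -1.0]]
contact_force: [-0.8, 0.5, -0.3]
opening: 17.2
finger_force: 30.0
```

Call:
{"method": "servo_tool", "body": {"plan": [{"ax": 0,"ay": 0,"az": 0,"dx": 0.015,"dy": 0,"dz": 0,"grip": 0},{"ax": 0,"ay": 0,"az": 0,"dx": 0.025,"dy": 0,"dz": 0,"grip": 0},{"ax": 0,"ay": 0,"az": 0,"dx": 0.025,"dy": 0,"dz": 0,"grip": 0}]}}

```text
time: 25.33
position: [607.7, -53.4, 40.4]
tool_rot: [[-0.308, 0.951, -0.0], [0.951, 0.308, -0.0], [0.0, -0.0, -1.0]]
contact_force: [-2.4, -0.5, -0.6]
opening: 17.3
finger_force: 30.0
```

Call:
{"method": "servo_tool", "body": {"plan": [{"ax": 0,"ay": 0,"az": 0,"dx": 0.01,"dy": 0,"dz": 0,"grip": 0},{"ax": 0,"ay": 0,"az": 0,"dx": 0.02,"dy": 0,"dz": 0,"grip": 0},{"ax": 0,"ay": 0,"az": 0,"dx": 0.02,"dy": 0,"dz": 0,"grip": 0}]}}

```text
time: 25.58
position: [607.0, -51.4, 40.4]
tool_rot: [[-0.308, 0.951, -0.0], [0.951, 0.308, -0.0], [0.0, -0.0, -1.0]]
contact_force: [-1.6, -2.1, -1.1]
opening: 16.9
finger_force: 30.0
```

Call:
{"method": "servo_tool", "body": {"plan": [{"ax": 0,"ay": 0,"az": 0,"dx": 0.01,"dy": 0,"dz": 0,"grip": 0},{"ax": 0,"ay": 0,"az": 0,"dx": 0.02,"dy": 0,"dz": 0,"grip": 0},{"ax": 0,"ay": 0,"az": 0,"dx": 0.02,"dy": 0,"dz": 0,"grip": 0}]}}

```text
time: 25.83
position: [606.7, -50.3, 40.5]
tool_rot: [[-0.308, 0.951, 0.0], [0.951, 0.308, -0.002], [-0.002, -0.0, -1.0]]
contact_force: [-1.6, -5.0, -2.0]
opening: 17.0
finger_force: 30.0
```

Call:
{"method": "servo_tool", "body": {"plan": [{"ax": 0,"ay": 0,"az": 0,"dx": 0.015,"dy": 0,"dz": 0,"grip": 0},{"ax": 0,"ay": 0,"az": 0,"dx": 0.03,"dy": 0,"dz": 0,"grip": 0},{"ax": 0,"ay": 0,"az": 0,"dx": 0.03,"dy": 0,"dz": 0,"grip": 0}]}}

```text
time: 26.08
position: [606.7, -50.2, 40.7]
tool_rot: [[-0.309, 0.951, 0.003], [0.951, 0.309, -0.007], [-0.007, 0.001, -1.0]]
contact_force: [0.8, -14.1, -4.5]
opening: 16.9
finger_force: 30.0
```

Run:
```python
from h import *
where()
b=crop('scene',205,165,90,75,6);cv2.imwrite('pics/fin.png',b[:,:,::-1])
```

```text
26.08 [606.7 -50.2  40.7] [[-0.309, 0.951, 0.003], [0.951, 0.309, -0.007], [-0.007, 0.001, -1.0]] [  0.8 -14.1  -4.5] 16.9 30.0
```

The shoulder has hit a firm stop at the expected place (14 N with no further travel). Easing off to a light push, then releasing and rising.

Call:
{"method": "servo_tool", "body": {"plan": [{"ax": 0,"ay": 0,"az": 0,"dx": -0.02,"dy": 0,"dz": 0,"grip": 0},{"ax": 0,"ay": 0,"az": 0,"dx": -0.03,"dy": 0,"dz": 0,"grip": 0},{"ax": 0,"ay": 0,"az": 0,"dx": -0.03,"dy": 0,"dz": 0,"grip": 0.1},{"ax": 0,"ay": 0,"az": 0,"dx": -0.03,"dy": 0,"dz": 0,"grip": 0.4},{"ax": 0,"ay": 0,"az": 0,"dx": -0.03,"dy": 0,"dz": 0,"grip": 0.5},{"ax": 0,"ay": 0,"az": 0,"dx": -0.03,"dy": 0,"dz": 0,"grip": 0.5},{"ax": 0,"ay": 0,"az": 0,"dx": -0.03,"dy": 0,"dz": 0,"grip": 0.5},{"ax": 0,"ay": 0,"az": 0,"dx": -0.03,"dy": 0,"dz": 0,"grip": 0.5}]}}

```text
time: 26.8
position: [606.8, -49.1, 40.6]
tool_rot: [[-0.308, 0.951, 0.0], [0.951, 0.308, 0.0], [0.0, 0.001, -1.0]]
contact_force: [-0.0, 0.5, -0.2]
opening: 45.5
finger_force: 0.0
```

Call:
{"method": "servo_tool", "body": {"plan": [{"ax": 0,"ay": 0,"az": 0,"dx": 0,"dy": 0,"dz": -0.1,"grip": 0.5},{"ax": 0,"ay": 0,"az": 0,"dx": 0,"dy": 0,"dz": -0.4,"grip": 0.5},{"ax": 0,"ay": 0,"az": 0,"dx": 0,"dy": 0,"dz": -0.8,"grip": 0.5},{"ax": 0,"ay": 0,"az": 0,"dx": 0,"dy": 0,"dz": -1,"grip": 0.5},{"ax": 0,"ay": 0,"az": 0,"dx": 0,"dy": 0,"dz": -1,"grip": 0.5}]}}

```text
time: 27.22
position: [610.4, -50.4, 147.8]
tool_rot: [[-0.308, 0.951, 0.011], [0.951, 0.308, -0.003], [-0.006, 0.01, -1.0]]
contact_force: [0.6, -0.1, 0.4]
opening: 47.0
finger_force: 0.0
```

Call:
{"method": "servo_tool", "body": {"plan": [{"ax": 0,"ay": 0,"az": 0,"dx": -0.4,"dy": 0,"dz": -0.3,"grip": 0.5},{"ax": 0,"ay": 0,"az": 0,"dx": -0.8,"dy": 0,"dz": -0.5,"grip": 0.5},{"ax": 0,"ay": 0,"az": 0,"dx": -1,"dy": 0,"dz": -0.5,"grip": 0.5},{"ax": 0,"ay": 0,"az": 0,"dx": -1,"dy": 0,"dz": -0.5,"grip": 0.5}]}}

```text
time: 27.55
position: [639.3, -149.7, 193.0]
tool_rot: [[-0.304, 0.953, 0.005], [0.953, 0.304, -0.003], [-0.004, 0.004, -1.0]]
contact_force: [-0.1, 0.2, 0.1]
opening: 47.1
finger_force: 0.0
```

Call:
{"method": "servo_tool", "body": {"plan": [{"ax": 0,"ay": 0,"az": 0,"dx": -0.4,"dy": 0,"dz": 0,"grip": 0.5},{"ax": 0,"ay": 0,"az": 0,"dx": -0.8,"dy": 0,"dz": 0,"grip": 0.5},{"ax": 0,"ay": 0,"az": 0,"dx": -1,"dy": 0,"dz": 0,"grip": 0.5},{"ax": 0,"ay": 0,"az": 0,"dx": -1,"dy": 0,"dz": 0,"grip": 0.5},{"ax": 0,"ay": 0,"az": 0,"dx": -1,"dy": 0,"dz": 0,"grip": 0.5}]}}

```text
time: 27.97
position: [667.5, -239.6, 189.0]
tool_rot: [[-0.307, 0.952, -0.002], [0.952, 0.307, 0.002], [0.002, -0.001, -1.0]]
contact_force: [-0.9, -0.5, -0.0]
opening: 47.0
finger_force: 0.0
```

Run:
```python
from h import *
where()
b=crop('scene',205,165,90,100,4.4);c=crop('top',262,175,90,100,4.4);cv2.imwrite('pics/fin2.png',np.hstack([b,c])[:,:,::-1])
```

```text
27.97 [ 667.5 -239.6  189. ] [[-0.307, 0.952, -0.002], [0.952, 0.307, 0.002], [0.002, -0.001, -1.0]] [-0.9 -0.5 -0. ] 47.0 0.0
```

View pics/fin2.png

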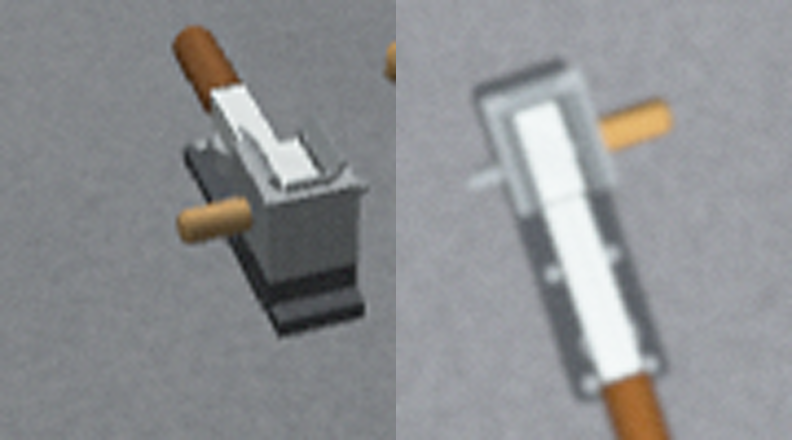

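The knob sits against the near cheek and the nose sticks out of the far cheek (top crop (475,182)). A numeric check of the seating, then hand-in.

Run:
```python
from pin import *
T=bot.capture('top');g=cv2.cvtColor(T,cv2.COLOR_RGB2GRAY).astype(np.float32)
n=np.array([-.3074,.9516]);x=np.array([.9516,.3074]);b=np.array([592.4,-11.6])
def pr(ys,z,dx): 
    q=proj('top',[np.r_[b+n*y+x*dx,z] for y in ys]).astype(np.float32)
    return cv2.remap(T.astype(np.float32),q[None,:,0],q[None,:,1],1)[0]
ys=np.arange(-70,-16,2)
for dx in(-2,0,2): print('knob R-B',dx,dict(zip(ys.tolist(),(lambda v:(v[:,0]-v[:,2]).astype(int).tolist())(pr(ys,56,dx)))))
ys=np.arange(24,54,2)
for dx in(-1,1): print('tip',dx,dict(zip(ys.tolist(),pr(ys,51,dx).mean(1).astype(int).tolist())))
```

```text
knob R-B -2 {-70: -8, -68: -8, -66: -7, -64: -6, -62: 5, -60: 36, -58: 75, -56: 103, -54: 112, -52: 113, -50: 112, -48: 113, -46: 113, -44: 112, -42: 111, -40: 112, -38: 114, -36: 114, -34: 113, -32: 113, -30: 111, -28: 99, -26: 65, -24: 17, -22: -7, -20: -12, -18: -11}
knob R-B 0 {-70: -7, -68: -8, -66: -6, -64: -4, -62: 2, -60: 36, -58: 79, -56: 105, -54: 112, -52: 113, -50: 112, -48: 111, -46: 112, -44: 112, -42: 111, -40: 112, -38: 112, -36: 114, -34: 113, -32: 112, -30: 110, -28: 97, -26: 65, -24: 20, -22: -5, -20: -12, -18: -12}
knob R-B 2 {-70: -5, -68: -7, -66: -7, -64: -4, -62: 5, -60: 33, -58: 75, -56: 105, -54: 112, -52: 112, -50: 111, -48: 111, -46: 110, -44: 111, -42: 114, -40: 112, -38: 112, -36: 112, -34: 112, -32: 113, -30: 110, -28: 95, -26: 60, -24: 19, -22: -6, -20: -11, -18: -12}
tip -1 {24: 174, 26: 181, 28: 188, 30: 191, 32: 192, 34: 192, 36: 191, 38: 188, 40: 184, 42: 174, 44: 163, 46: 161, 48: 158, 50: 155, 52: 154}
tip 1 {24: 171, 26: 173, 28: 179, 30: 178, 32: 178, 34: 179, 36: 178, 38: 177, 40: 171, 42: 166, 44: 162, 46: 159, 48: 157, 50: 155, 52: 154}
```

```bash
python3 -c "
from cell import bot
print(bot.finish_job())"
```

```text
the job is handed in; nothing more can be done
None
```

I handed the job in at about 28 s: the lever is in the bracket and pinned through both cheeks, the knob came to a firm stop against the bracket, the gripper is clear, and I did not knowingly touch the dish, steel block or hammer; no verdict came back.

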